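Index the sample carousel with its pump handle

TASK

Bring the tall vial under the sampler's needle: lift the loose handle off its stand, lay it fully down in the channel of the carousel's rocker, black grip outwards, and let go of it. Then take it by the black grip and pump it to and fro in full strokes from stop to stop, each advancing the carousel one tooth counter-clockwise, until the tall vial stands under the needle (it cannot be brought back, so do not go past), and leave the handle lying in the channel. Turn the carousel by the handle alone, never by touching it, and leave the bottle, binder and carton where they are.

Things in the scene. Friction and masses are not known exactly. Their poses are not given: they have to be found in the camera images.
- handle: Loose straight handle, 190 x 20 x 20 mm, 0.17 kg: bare square aluminium bar for 125 mm, then a black ribbed plastic grip 65 mm long and 26 mm wide. Origin on its axis at mid-length, near its balance point, 10 mm above its underside; x along it towards the grip (bar end x = -95, grip end x = +95 mm), z up. Starts level on the stand.
- stand: Fixed grey stand, 220 mm long, 50 mm high, that holds the handle 26 mm above the bench, x along the handle. The grip lies in a narrow trough with walls higher than the grip, so it can only be taken by the bare bar, which is free between x = -63 and +34 mm (nothing but a 6 mm base plate below). Origin under its middle, below the handle's origin.
- handle_grip (a point): Middle of the handle's black grip, on its axis, at x = +62.5 mm of the handle; axes as the handle's.
- slot (a point): Where the handle's origin lies when fully down in the rocker's channel, 72 mm above the bench; x outwards along the channel, as the handle's x when laid in; z up. It turns with the rocker about the carousel's vertical axis, 195 mm back along -x. The grip's middle then lies 257.5 mm from that axis.
- channel (a point): Middle of the floor of the rocker's open-topped aluminium channel, 132 mm from the carousel axis, 62 mm above the bench; x outwards. Side walls 85 mm long, 23 mm apart, flared to 38 mm at the top, 28 mm above the floor; end wall 43 mm back (11 mm beyond the bar's end). Outwards a tongue only 14 mm wide supports the bar, so fingers fit beside it. The bar lies there by its weight with 0.04 rad of play either way.
- rocker (a joint): Angle of the rocker about the vertical axis, rad, counter-clockwise from above positive: -0.25 back stop, +0.25 forward stop. Towards + a spring pawl drives the carousel (about 2 N at the grip); towards - is the idle return, which must come within 0.08 rad of the back stop to take the next tooth. Stays where it is left.
- turn (a joint): Angle of the carousel, rad, counter-clockwise from above positive; 0 = tall vial under the needle, reached at the rocker's forward stop. 16 teeth, 0.3927 rad each. Starts at -1.45 to -0.55: two to four strokes, the first of which may gain less or a little more than a tooth. A second pawl stops it turning back more than some hundredths of a rad.
- tall_vial (a point): Top centre of the only tall vial on the carousel: 18 mm glass, white cap, standing 50 mm above the grey deck (the others 25 mm), 64 mm from the carousel axis, top 110 mm above the bench.
- needle (a point): Tip of the fixed thin steel needle hanging from the 13 mm wide arm of the sampler's post, 124 mm above the bench, 64 mm from the carousel axis. The post stands beside the carousel, 196 mm high.
- bottle: Bystander: clear round bottle with blue cap, 68 mm across, 150 mm high; origin at the centre of its underside.
- binder: Bystander: black ring binder lying flat, 200 x 260 x 44 mm; origin at the centre of its underside.
- carton: Bystander: cardboard carton 90 x 130 x 60 mm; origin at the centre of its underside.
- carousel: Grey sample carousel, deck 164 mm across, 60 mm above the bench, with a rim of 16 upright steel pins as ratchet teeth out to 98 mm from its axis; origin on the axis at bench height. Not to be touched.
Mind the look-alikes: they are no part of the job. Leave any blue, orange or turquoise look-alike of the handle alone.

How it is judged:
On the way, in this order (a step that is already met when the one before it is completed fails the run):
1. the handle lies fully down in the rocker's channel, grip outwards, and is let go (x of handle in the frame of slot between -0.012 and 0.025 m and y of handle in the frame of slot between -0.01 and 0.01 m and z of handle in the frame of slot between -0.006 and 0.006 m and angle between the x axis of handle and the x axis of slot, either way round below 0.12 rad and x of handle_grip in the frame of slot above 0.03 m and contact force between the fingers and handle below 0.1 N), for 0.2 s.
2. the handle is taken again by its black grip (distance between the grasp point and handle_grip below 0.045 m and contact force between the fingers and handle above 1 N), for 0.1 s.
3. the tall vial is under the needle (horizontal distance between tall_vial and needle below 0.009 m), for 0.2 s.
At the end, for the whole second after the job is handed in: The tall vial is within 9 mm of the needle seen from above and the carousel at rest; the handle lies still and released, fully down in the channel, grip outwards (origin within -12 to +25 mm along, 10 mm across, 6 mm in height of the slot point, 0.12 rad in direction) (all of step 1 and horizontal distance between tall_vial and needle below 0.009 m and velocity of joint turn between -0.05 and 0.05 rad/s and linear speed of handle below 0.02 m/s); the robot touches nothing.
It fails at once if the robot touches the carousel (contact force between any of the fingers, the arm and carousel above 1.5 N).
It fails at once if the bottle is moved by more than 30 mm (distance of bottle from where it was at the start of the episode above 0.03 m).
It fails at once if the binder is moved by more than 30 mm (distance of binder from where it was at the start of the episode above 0.03 m).
It fails at once if the carton is moved by more than 30 mm (distance of carton from where it was at the start of the episode above 0.03 m).
It also fails if it takes over 58 s, if anything falls off the work surface, if the arm or the gripper's body presses on something with over 40 N, if the wrist force passes 120 N, or if a joint passes its speed limit or range.

ROBOT

A 6-joint arm with a two-finger parallel gripper is mounted at the origin on the work surface. World frame = base frame: x ahead of the robot, y to its left, z up, the work surface at z = 0. Lengths are in m, angles in rad, forces in N, time in s.
With the tool pointing down it reaches from about 0.3 to 0.875 m from the base axis. Payload 6.4 kg.
Tool frame: the origin (TCP) lies at the very end of the fingers, on their centre line; the grasp point (between the pads) lies behind it (ctrl.pinch_z is the z of the grasp point in the tool frame, in m); z points along the fingers, y is the direction in which the jaws open and shut (so a half turn about z gives the same grasp; the last joint's range is limited). The gripper opens to 88 mm and grips with 3 to 60 N. Pads are 18 mm wide; open, the fingers measure 123 mm over their backs; the gripper's body (75 mm by 187 mm) begins 45 mm behind the grasp point.
Start: joints at [-1.341, 0.181, 1.607, -0, 1.354, -0.206], TCP at [0.243, -0.521, 0.239] pointing down, gripper open.
Joint ranges: [-2.99, 2.99], [-0.89, 2.07], [0.3, 2.58], [-1.14, 4.28], [0, 2.63], [-3.12, 3.12]. Speed limits (rad/s): [2.57, 2.57, 3.01, 3.14, 3.14, 3.14].

INTERFACE

Orientations are given as a unit quaternion [w, x, y, z].
In Python, from station import sensors, viewer, ctrl gives the robot as it stands.
- The arm moves only by the tool arm_command, never from a script. Its argument "series" is a list of rows, each an object of numbers: "grip": the opening, from 0 (shut) to 1 (fully open); "dx", "dy", "dz": the shift along the tool's x, y, z in m; "yaw": the turn about the tool's z in rad. A call has 1 to 12 rows; each row shifts and turns the commanded pose from where the row before left it, along the tool's axes as they then stand; what a row does not reach is not made up. A row lasts 1/8 s, in which the tool goes at most 62.5 mm and 10.7 degrees, less where a joint would pass 70% of its speed; a pose out of reach is approached as far as the arm can. A call with a gripper value outside its range is refused whole. The fingers move at their own pace and stop on an object; "force" is the grip in N (left out, the last holds). Time passes only in rows, so rows that do not move let the fingers close. It gives the time, the measured TCP pose, the force and the opening at its end, in the units of the state.
- sensors.sense(): the state, without advancing time (a new reading comes with each control period).
- viewer.read_camera(name): name is "scene" or "top"; returns the picture (420x560x3 uint8, red, green, blue); there is no depth.
- viewer.camera_model(name): a dict with "fov_y" (degrees; the focal length in pixels is half the picture's height over the tangent of half this angle, whatever the lens; pixels are square), "cx", "cy" (the principal point, pixels), "distortion" ([k1, k2, p1, p2, k3] as OpenCV has them; the pictures are not rectified), "extrinsics" (4x4, takes a point from camera to world coordinates). Camera axes: x right, y up, looking along -z (the intrinsics and any distortion apply to the point x, -y, -z); pixel columns grow to the right and rows downward; lengths in m; the calibration is good to about 2 mm. A picture is of the moment at which its call begins. camera_model takes no time and is no camera call.
- ctrl.close_job(): hands the job in, once; it reports no verdict.
The state is a dict: "t": time; "joint_pos": joint angles; "joint_vel": joint speeds; "joint_torque": joint torques, N m; "position": TCP position; "orientation": TCP orientation; "wrist_force": force on the tool from outside, world axes, zero at the start; "moment": the same for the moment, N m; "finger_gap": finger opening in m.
Only numpy, scipy, OpenCV 4.12 (cv2) and the standard library are available. Lean on these libraries where they do the work, as an engineer would, in place of code of your own. Each camera call takes 0.05 s, during which the arm holds its last target.

## Working session

There is one attempt and no reset: what is moved stays moved. The work goes in short steps, Python scripts to look and compute and a tool call to move; the robot and the scene stay as the last step left them, time stands still between calls to the robot, and variables do not carry over. Pictures are saved under pics/ and viewed, and the job is handed in when it is done.

Besides the shell and the picture viewer there is one more tool, called after ">>>" as name(argument=value, ...) on one line, values as JSON. arm_command: Moves the arm, as the interface text tells. Its arguments: {"type":"object","properties":{"series":{"type":"array","items":{"type":"object","properties":{"grip":{"type":"number"},"dx":{"type":"number"},"dy":{"type":"number"},"dz":{"type":"number"},"yaw":{"type":"number"}}}},"force":{"type":"number"}},"required":["series"]}

```bash
mkdir -p pics; ls
python3 - <<'E'
from station import sensors, viewer, ctrl
import cv2
for n in("scene","top"):
    im=viewer.read_camera(n); cv2.imwrite(f"pics/{n}0.png",im[:,:,::-1])
    print(n,viewer.camera_model(n))
s=sensors.sense(); print(s, ctrl.pinch_z)
E
```

```text
pics
scene {'fov_y': 42.255905224296264, 'cx': 283.2123830517088, 'cy': 208.4935569372036, 'distortion': array([0.01459825, 0.        , 0.        , 0.        , 0.        ]), 'extrinsics': array([[-0.55132158, -0.55101874,  0.62643663,  1.63729081],
       [ 0.83400617, -0.3443206 ,  0.43113458,  0.68840897],
       [-0.0218682 ,  0.76014582,  0.64938441,  1.23899116],
       [ 0.        ,  0.        ,  0.        ,  1.        ]])}
top {'fov_y': 54.010737525183565, 'cx': 280.4879704951881, 'cy': 212.32258521672065, 'distortion': array([-0.0712887,  0.       ,  0.       ,  0.       ,  0.       ]), 'extrinsics': array([[-1.97668165e-02,  9.96181462e-01, -8.50398034e-02,
         4.30688657e-01],
       [-9.99804603e-01, -1.97096452e-02,  1.51189146e-03,
        -6.35086739e-02],
       [-1.69986113e-04,  8.50530722e-02,  9.96376408e-01,
         1.56656746e+00],
       [ 0.00000000e+00,  0.00000000e+00,  0.00000000e+00,
         1.00000000e+00]])}
{'t': 0.1, 'joint_pos': array([-1.34131070e+00,  1.81458286e-01,  1.60785347e+00,  3.68735221e-06,
        1.35379640e+00, -2.06285211e-01]), 'joint_vel': array([-0.00023953, -0.00314615, -0.00282141,  0.00087702,  0.00028078,
        0.00030223]), 'joint_torque': array([ 1.57870352e-03, -4.34821057e+01, -3.42693293e+01,  7.04510207e-02,
        3.40708473e-02, -5.35509344e-05]), 'position': array([ 0.24263156, -0.52079844,  0.23793135]), 'orientation': array([-7.57723296e-04,  9.76356537e-01,  2.16165072e-01, -6.98988489e-06]), 'wrist_force': array([ 0.30219375, -0.77463259,  0.33106337]), 'moment': array([0.0342943 , 0.04248042, 0.0217463 ]), 'finger_gap': 0.0882696889031139} -0.0187
```

View pics/scene0.png

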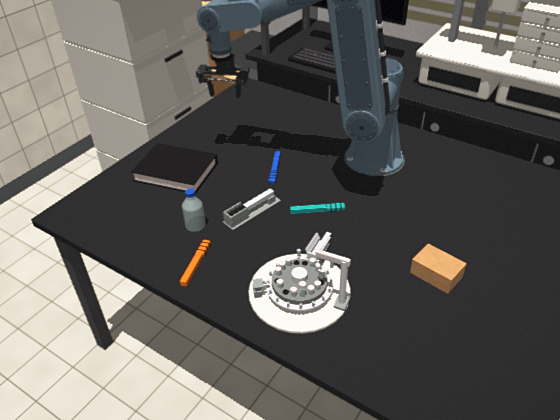

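View pics/top0.png

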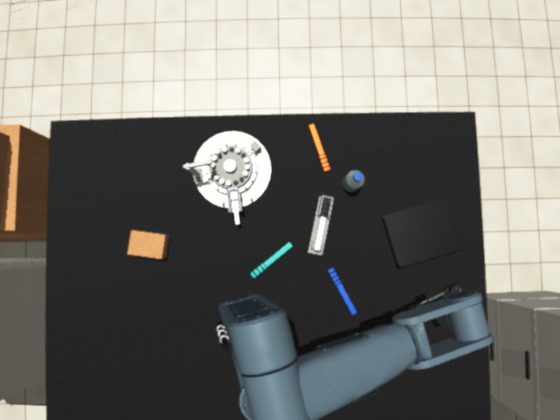

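The scene view shows the grey stand with handle near (252,207) and the carousel near (300,285). In the top view the stand is near (321,225), the carousel near (231,167), and the rocker channel near (235,205). The orange, turquoise and blue bars are look-alikes. I'll enlarge to confirm.

Run:
```python
import cv2
t=cv2.imread("pics/top0.png"); s=cv2.imread("pics/scene0.png")
cv2.imwrite("pics/c_top.png",cv2.resize(t[120:270,170:370],None,fx=4,fy=4,interpolation=cv2.INTER_CUBIC))
cv2.imwrite("pics/c_scene.png",cv2.resize(s[180:330,210:370],None,fx=4,fy=4,interpolation=cv2.INTER_CUBIC))
```

```text
(no output)
```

View pics/c_top.png

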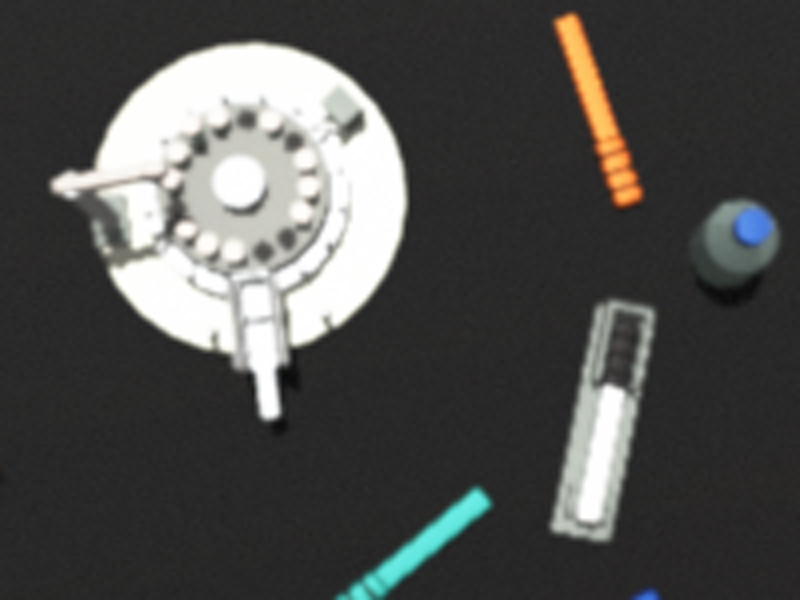

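View pics/c_scene.png

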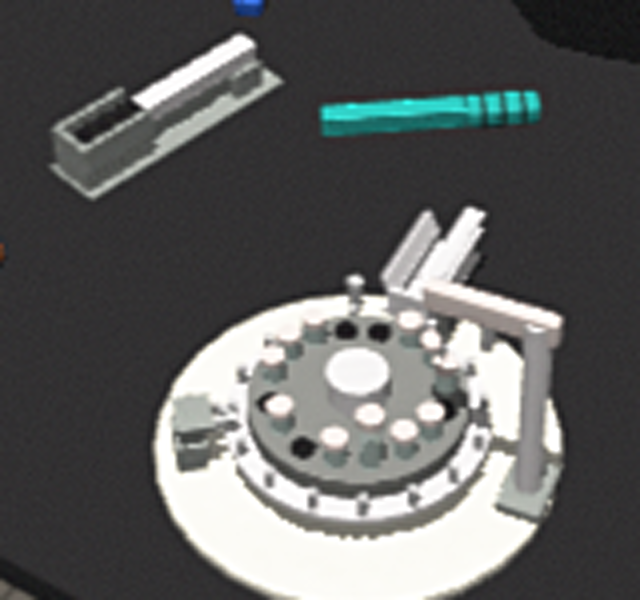

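```bash
cat > h.py <<'E'
import numpy as np, cv2
from station import viewer
M={n:viewer.camera_model(n) for n in("scene","top")}
def K(n):
    m=M[n]; f=210/np.tan(np.radians(m["fov_y"])/2)
    return np.array([[f,0,m["cx"]],[0,f,m["cy"]],[0,0,1]]),np.array(m["distortion"])
F=np.diag([1,-1,-1.])
def ray(n,p):
    k,d=K(n); u=cv2.undistortPoints(np.array([[p]],float),k,d)[0,0]
    E=M[n]["extrinsics"]; v=E[:3,:3]@F@np.array([u[0],u[1],1]); return E[:3,3],v/np.linalg.norm(v)
def onz(n,p,z):
    o,v=ray(n,p); return o+v*(z-o[2])/v[2]
def tri(ps,pt):
    A=np.zeros((3,3));b=np.zeros(3);L=[]
    for n,p in(("scene",ps),("top",pt)):
        o,v=ray(n,p);P=np.eye(3)-np.outer(v,v);A+=P;b+=P@o;L.append((o,P))
    x=np.linalg.solve(A,b); return x,[np.linalg.norm(P@(x-o)) for o,P in L]
def proj(n,X):
    k,d=K(n);E=M[n]["extrinsics"];R=F@E[:3,:3].T
    return cv2.projectPoints(np.array(X,float).reshape(-1,1,3),cv2.Rodrigues(R)[0],-R@E[:3,3],k,d)[0][:,0]
def c2t(x,y):return (170+(x+.5)/4-.5,120+(y+.5)/4-.5)
def c2s(x,y):return (210+(x+.5)/4-.5,180+(y+.5)/4-.5)
E
python3 - <<'E'
from h import *
t=cv2.imread("pics/top0.png"); s=cv2.imread("pics/scene0.png")
# white base disc in top
g=t.min(2); m=(g>205).astype(np.uint8); 
n,l,st,c=cv2.connectedComponentsWithStats(m)
for i in range(1,n):
    if st[i,4]>25 and 100<c[i][1]<270 and 150<c[i][0]<350: print("top",st[i],c[i])
# outer disc circle
cs,_=cv2.findContours((g>60).astype(np.uint8),cv2.RETR_EXTERNAL,cv2.CHAIN_APPROX_NONE)
for q in cs:
    if 2000<cv2.contourArea(q)<8000 and 100<q[:,0,1].mean()<230:
        print("disc contour",cv2.boundingRect(q),cv2.contourArea(q))
        pts=q[:,0].astype(float)
        W=np.array([onz("top",p,0.004)[:2] for p in pts])
        # robust circle
        sel=np.ones(len(W),bool)
        for _ in range(15):
            A=np.c_[2*W[sel],np.ones(sel.sum())];b=(W[sel]**2).sum(1)
            x=np.linalg.lstsq(A,b,rcond=None)[0];r=np.sqrt(x[2]+x[:2]@x[:2])
            e=np.linalg.norm(W-x[:2],axis=1)-r; sel=np.abs(e)<max(.004,np.percentile(abs(e),60))
        print("circle",x[:2],r,sel.mean())
print("hub tri",tri(c2s(357,371),c2t(239,182)))
print("tall tri", [ (q,tri(c2s(370,414),c2t(*q))) for q in((269,120),(220,120),(303,158),(180,153))])
# handle bar in top
m=((g>200).astype(np.uint8))
for i in range(1,n):
    if 300<c[i][0]<340 and 190<c[i][1]<260 and st[i,4]>50:
        ys,xs=np.where(l==i); r=cv2.minAreaRect(np.c_[xs,ys].astype(np.float32)); print("bar",r)
        b=cv2.boxPoints(r); print([onz("top",p,.046).round(4) for p in b])
E
```

```text
top [ 184  131   87   75 2103] [238.78601997 159.84736091]
top [223 158  14  14 146] [229.1369863  164.47260274]
top [244 164   7   5  26] [246.38461538 165.92307692]
top [196 166  15  16 127] [204.85826772 172.26771654]
top [219 178   6   6  26] [221.34615385 180.19230769]
top [226 179   5   6  26] [227.88461538 181.69230769]
top [198 181  31  27 456] [214.55263158 193.9495614 ]
top [230 191  10  33 200] [234.795 205.2  ]
top [314 217  12  33 218] [319.70642202 233.19724771]
disc contour (182, 130, 90, 96) 5091.5
circle [0.7361294  0.11937626] 0.1532225795371517 0.7701149425287356
hub tri (array([0.73454628, 0.11663603, 0.08410392]), [np.float64(0.001086234204831992), np.float64(0.0010862342048319669)])
tall tri [((269, 120), (array([0.77654197, 0.11646142, 0.0803202 ]), [np.float64(0.03065481044303424), np.float64(0.03065481044303425)])), ((220, 120), (array([0.78235695, 0.14248692, 0.09944628]), [np.float64(0.011601773636787232), np.float64(0.011601773636787266)])), ((303, 158), (array([0.74722968, 0.0929399 , 0.03907776]), [np.float64(0.03514841784946375), np.float64(0.03514841784946365)])), ((180, 153), (array([0.76617723, 0.15995769, 0.09441417]), [np.float64(0.011784716004251508), np.float64(0.011784716004251706)]))]
bar ((319.7884521484375, 233.05767822265625), (6.667947769165039, 33.14362335205078), 11.309932708740234)
[array([ 0.4239, -0.1838,  0.046 ]), array([ 0.5434, -0.211 ,  0.046 ]), array([ 0.538 , -0.2351,  0.046 ]), array([ 0.4186, -0.2077,  0.046 ])]
```

Run:
```python
from h import *
t=cv2.imread("pics/top0.png"); s=cv2.imread("pics/scene0.png")
ax=np.array([.735,.117])
for z in(.105,.11):
    p=onz("scene",c2s(370,414),z); d=p[:2]-ax; print("tall",p,np.linalg.norm(d),np.degrees(np.arctan2(d[1],d[0])))
# arm of post : scene tip crop (428,288), post top (556,325); top tip ~ 
print("tip", onz("scene",c2s(428,290),.196), onz("top",c2t(168,172),.196), tri(c2s(428,290),c2t(168,172)))
for name,im,box in(("top",t,(300,190,345,265)),("scene",s,(215,180,285,235))):
    x0,y0,x1,y1=box; g=im.min(2)[y0:y1,x0:x1].astype(float)
    # bright bar
    m=(g>(175 if name=="top" else 190)); ys,xs=np.where(m); w=g[m]-120
    c=np.array([np.average(xs,weights=w)+x0,np.average(ys,weights=w)+y0]); 
    W=np.array([onz(name,(x+x0,y+y0),.046)[:2] for x,y in zip(xs,ys)])
    cc,ev=cv2.PCACompute(W,None); 
    print(name,len(xs),"bar c",onz(name,c,.046),"yaw",np.degrees(np.arctan2(ev[0,1],ev[0,0])), np.ptp((W-cc)@ev[0]))
    m2=(g>60); ys,xs=np.where(m2); r=cv2.minAreaRect(np.c_[xs+x0,ys+y0].astype(np.float32)); print("stand",r,[onz(name,p,.006).round(4) for p in cv2.boxPoints(r)])
# channel/tongue bright in top: component
g=t.min(2); 
m=(g>150).astype(np.uint8)
print(g[185:228,222:246].tolist().__len__())
cv2.imwrite("pics/ch.png",cv2.resize(t[180:230,205:265],None,fx=12,fy=12,interpolation=cv2.INTER_NEAREST))
cv2.imwrite("pics/vs.png",cv2.resize(s[240:305,260:355],None,fx=8,fy=8,interpolation=cv2.INTER_CUBIC))
```

```text
tall [0.78065427 0.15509121 0.105     ] 0.05945799150060558 39.83961317540423
tall [0.78443136 0.15744272 0.11      ] 0.06386761714599162 39.28862963310665
tip [0.73447095 0.17226387 0.196     ] [0.72100624 0.16403009 0.196     ] (array([0.72365672, 0.16609379, 0.18351362]), [np.float64(1.0817433278071912e-05), np.float64(1.0817433278014554e-05)])
top 407 bar c [ 0.48171441 -0.20639626  0.046     ] yaw -14.394450680450532 0.1428403236684127
stand ((320.4807434082031, 224.59616088867188), (16.4737548828125, 60.99211120605469), 11.309932708740234) [array([ 0.4084, -0.1607,  0.006 ]), array([ 0.6348, -0.212 ,  0.006 ]), array([ 0.6212, -0.2735,  0.006 ]), array([ 0.395 , -0.2214,  0.006 ])]
scene 136 bar c [ 0.48348147 -0.21023619  0.046     ] yaw -13.748883830475798 0.12455761718240456
stand ((250.814697265625, 206.2088165283203), (22.548770904541016, 65.57550811767578), 57.528804779052734) [array([ 0.5951, -0.3074,  0.006 ]), array([ 0.3283, -0.2575,  0.006 ]), array([ 0.3978, -0.1577,  0.006 ]), array([ 0.6492, -0.2125,  0.006 ])]
43
```

View pics/ch.png

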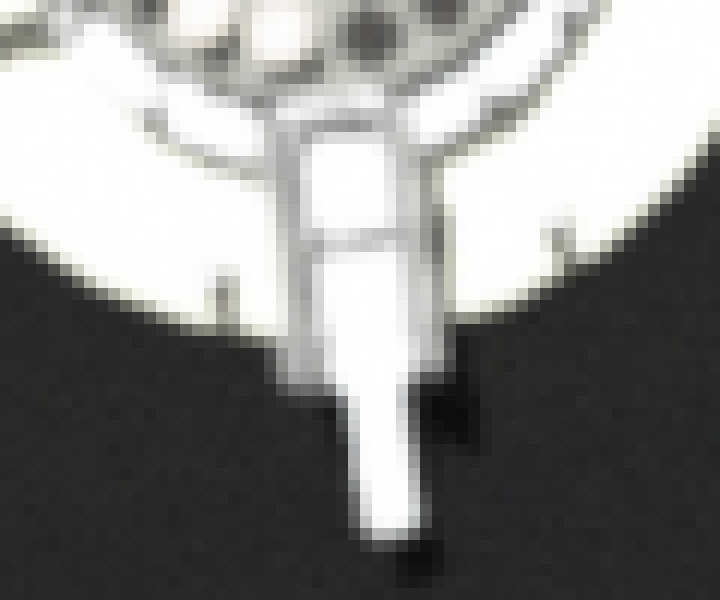

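View pics/vs.png

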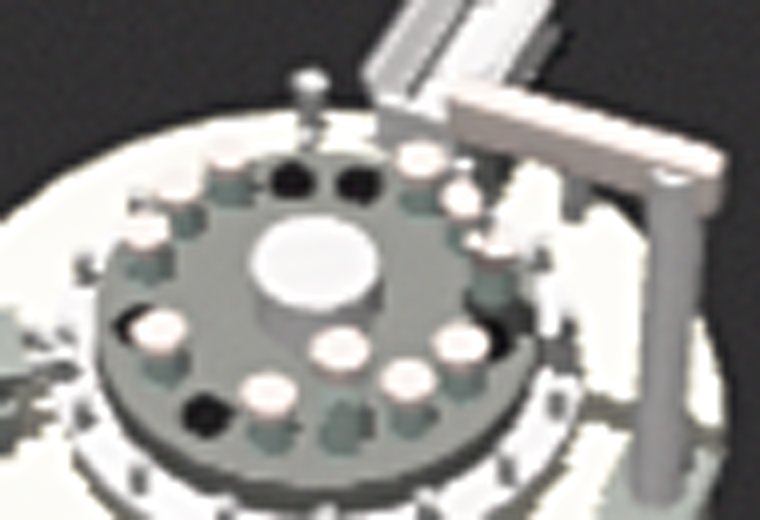

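Run:
```python
from h import *
t=cv2.imread("pics/top0.png"); s=cv2.imread("pics/scene0.png")
def rows(y0,y1,x0,x1,z,thr):
    g=t.min(2).astype(float); P=[]
    for y in range(y0,y1):
        r=np.clip(g[y,x0:x1]-thr,0,None); 
        if r.sum()>0: P.append(onz("top",(x0+(r*np.arange(x1-x0)).sum()/r.sum(),y),z)[:2])
    P=np.array(P); vx,vy,x,y=cv2.fitLine(P.astype(np.float32),cv2.DIST_HUBER,0,.001,.001).ravel()
    e=(P-[x,y])@[-vy,vx]; return P,np.array([vx,vy]),np.array([x,y]),e.std()
g=t.min(2)
for y in range(215,256,1): print(y,g[y,308:334])
P,v,c,e=rows(221,246,308,334,.046,180); print(v,np.degrees(np.arctan2(v[1],v[0])),c,e)
ax=np.array([.735,.117])
P,v,c,e=rows(200,224,226,245,.062,150); print("tongue",v,np.degrees(np.arctan2(v[1],v[0])),c,e, "end",P[-1])
n=np.array([-v[1],v[0]]);print("axis off line",(ax-c)@n)
for p in((490,230),(465,165)): print("needle?",onz("scene",(260+(p[0]+.5)/8-.5,240+(p[1]+.5)/8-.5),.124))
print("tongue scene",onz("scene",c2s(478,212),.062))
```

```text
215 [ 41  39  38  40  40  37  58 112 165 151 104  94  70  86  95  80  63  54
  52  78 125 148 102  53  41  38]
216 [ 37  38  39  42  39  42  74 140 175 166 113 105 122 188 193 151 106  81
  67  95 125 129  80  44  37  41]
217 [ 39  40  40  41  39  44  90 163 186 178 151 158 193 249 251 240 213 178
 105  84 103 117  74  43  41  39]
218 [ 38  39  40  40  42  47  99 170 189 188 181 180 215 253 254 253 251 240
 155 110 113 134  81  40  37  39]
219 [ 42  41  40  40  40  51 107 174 189 191 190 193 231 253 254 254 253 236
 172 157 137 111  66  40  41  41]
220 [ 42  39  38  39  42  61 120 177 190 189 188 205 246 254 254 254 252 225
 184 184 165 100  49  41  40  40]
221 [ 41  39  40  35  43  77 142 183 190 188 188 215 252 254 254 254 251 212
 185 191 176  97  46  41  39  39]
222 [ 38  39  38  39  44  95 165 188 191 190 183 213 253 254 254 254 252 217
 189 191 177  96  45  38  38  40]
223 [ 40  40  41  40  49 100 174 191 190 189 185 216 253 254 254 254 250 217
 191 188 164  85  42  38  40  40]
224 [ 38  39  38  41  50 108 177 193 192 186 191 233 253 254 254 253 240 205
 190 178 131  68  42  39
[... 3091 characters left out ...]
8  35  38  36  39  40  38]
253 [ 69  87  92  97 126 160 162 158 155 155 167 178 181 169 131  69  37  37
  39  38  38  37  37  38  39  40]
254 [ 41  44  44  49  67  84  87  87  94 120 149 157 157 142 105  57  41  39
  39  37  39  39  38  40  35  39]
255 [35 36 39 40 39 41 43 43 48 63 79 84 84 80 62 45 40 38 38 40 40 37 41 38
 39 39]
[ 0.97468096 -0.22360022] -12.92058 [ 0.47739464 -0.20757641] 0.000408013688046781
tongue [0.995219   0.09766874] 5.604943 [0.5646871  0.09838994] 0.0020453526953461763 end [0.52304277 0.0942774 ]
axis off line 0.0018868369268672874
needle? [0.72056361 0.17906499 0.124     ]
needle? [0.69819243 0.15565292 0.124     ]
tongue scene [0.5229092  0.09492316 0.062     ]
```

```bash
cat >> h.py <<'E'
def need(wx,wy,wz,psi=None):
    """tool-axis shifts & yaw to bring TCP to world target with tool x at angle psi(deg)"""
    from station import sensors
    s=sensors.sense(); w,a,b,c=s["orientation"]
    cur=np.arctan2(2*(a*b+w*c),1-2*(b*b+c*c)); p=s["position"]; d=np.array([wx,wy,wz])-p
    print("t",s["t"],"pos",p.round(4),"psi",np.degrees(cur).round(2),"gap",s["finger_gap"].round(4),"F",s["wrist_force"].round(2))
    def sh(q): return d[0]*np.cos(q)+d[1]*np.sin(q), d[0]*np.sin(q)-d[1]*np.cos(q)
    print(" now axes dx,dy,dz",np.round([*sh(cur),-d[2]],4))
    if psi is not None:
        q=np.radians(psi); y=(cur-q+np.pi)%(2*np.pi)-np.pi
        print(" yaw",round(y,4),"then dx,dy",np.round(sh(q),4))
E
python3 - <<'E'
from h import *
for p in((317.5,249.4),(318.0,249.4)): print("bar end",onz("top",p,.046))
for p in((322.5,216.4),): print("grip start",onz("top",p,.048))
need(.5214,-.2175,.238,-12.9)
E
```

```text
bar end [ 0.42087511 -0.19927133  0.046     ]
bar end [ 0.42083656 -0.20111284  0.046     ]
grip start [ 0.54209183 -0.22085884  0.048     ]Traceback (most recent call last):
  File "<stdin>", line 4, in <module>
  File "h.py", line 28, in need
    print("t",s["t"],"pos",p.round(4),"psi",np.degrees(cur).round(2),"gap",s["finger_gap"].round(4),"F",s["wrist_force"].round(2))
                                                                           ^^^^^^^^^^^^^^^^^^^^^
AttributeError: 'float' object has no attribute 'round'
```

```bash
sed -i 's/s\["finger_gap"\].round(4)/round(s["finger_gap"],4)/' h.py
python3 - <<'E'
from h import *
need(.5214,-.2175,.238,-12.9)
E
```

```text
t 0.1 pos [ 0.2426 -0.5208  0.2379] psi 24.97 gap 0.0883 F [ 0.3  -0.77  0.33]
 now axes dx,dy,dz [ 3.807e-01 -1.573e-01 -1.000e-04]
 yaw 0.6609 then dx,dy [ 0.204  -0.3579]
```

>>> arm_command(series=[{"dx": 0.0381,"dy": -0.0157,"grip": 1},{"dx": 0.0381,"dy": -0.0157},{"dx": 0.0381,"dy": -0.0157},{"dx": 0.0381,"dy": -0.0157},{"dx": 0.0381,"dy": -0.0157},{"dx": 0.0381,"dy": -0.0157},{"dx": 0.0381,"dy": -0.0157},{"dx": 0.0381,"dy": -0.0157},{"dx": 0.0381,"dy": -0.0157},{"dx": 0.0381,"dy": -0.0157},{"yaw": 0.18},{"yaw": 0.18}], force=20)

```text
invalid input
```

>>> arm_command(series=[{"yaw": 0.18},{"yaw": 0.121},{"dz": 0.03},{}])

```text
invalid input
```

Run:
```python
from h import *
need(.5214,-.2175,.02,-12.9)
```

```text
t 0.1 pos [ 0.2426 -0.5208  0.2379] psi 24.97 gap 0.0883 F [ 0.3  -0.77  0.33]
 now axes dx,dy,dz [ 0.3807 -0.1573  0.2179]
 yaw 0.6609 then dx,dy [ 0.204  -0.3579]
```

>>> arm_command(series=[{"dx": 0.0381,"dy": -0.0157,"dz": 0,"yaw": 0,"grip": 1},{"dx": 0.0381,"dy": -0.0157,"dz": 0,"yaw": 0,"grip": 1},{"dx": 0.0381,"dy": -0.0157,"dz": 0,"yaw": 0,"grip": 1},{"dx": 0.0381,"dy": -0.0157,"dz": 0,"yaw": 0,"grip": 1},{"dx": 0.0381,"dy": -0.0157,"dz": 0,"yaw": 0,"grip": 1},{"dx": 0.0381,"dy": -0.0157,"dz": 0,"yaw": 0,"grip": 1},{"dx": 0.0381,"dy": -0.0157,"dz": 0,"yaw": 0,"grip": 1},{"dx": 0.0381,"dy": -0.0157,"dz": 0,"yaw": 0,"grip": 1},{"dx": 0.0381,"dy": -0.0157,"dz": 0,"yaw": 0,"grip": 1},{"dx": 0.0381,"dy": -0.0157,"dz": 0,"yaw": 0,"grip": 1},{"dx": 0,"dy": 0,"dz": 0,"yaw": 0.18,"grip": 1},{"dx": 0,"dy": 0,"dz": 0,"yaw": 0.18,"grip": 1}], force=20)

```text
t: 1.6
position: [0.522, -0.2172, 0.2381]
orientation: [-0.0, 0.999, 0.036, -0.0]
wrist_force: [-0.1, 0.8, 0.2]
finger_gap: 0.0881
```

>>> arm_command(series=[{"dx": 0,"dy": 0,"dz": 0,"yaw": 0.18,"grip": 1},{"dx": 0,"dy": 0,"dz": 0,"yaw": 0.12,"grip": 1},{"dx": 0,"dy": 0,"dz": 0.04,"yaw": 0,"grip": 1},{"dx": 0,"dy": 0,"dz": 0.04,"yaw": 0,"grip": 1},{"dx": 0,"dy": 0,"dz": 0.04,"yaw": 0,"grip": 1},{"dx": 0,"dy": 0,"dz": 0,"yaw": 0,"grip": 1}])

```text
t: 2.35
position: [0.5193, -0.2164, 0.1152]
orientation: [-0.002, 0.994, -0.112, -0.004]
wrist_force: [1.2, -0.2, 0.5]
finger_gap: 0.0883
```

Run:
```python
from h import *
need(.5214,-.2175,.02,-12.9)
cv2.imwrite("pics/a1.png",cv2.resize(viewer.read_camera("scene")[150:270,180:340,::-1],None,fx=4,fy=4,interpolation=cv2.INTER_CUBIC))
```

```text
t 2.35 pos [ 0.5193 -0.2164  0.1152] psi -12.85 gap 0.0883 F [ 1.17 -0.24  0.54]
 now axes dx,dy,dz [0.0023 0.0006 0.0952]
 yaw 0.0008 then dx,dy [0.0023 0.0006]
```

View pics/a1.png

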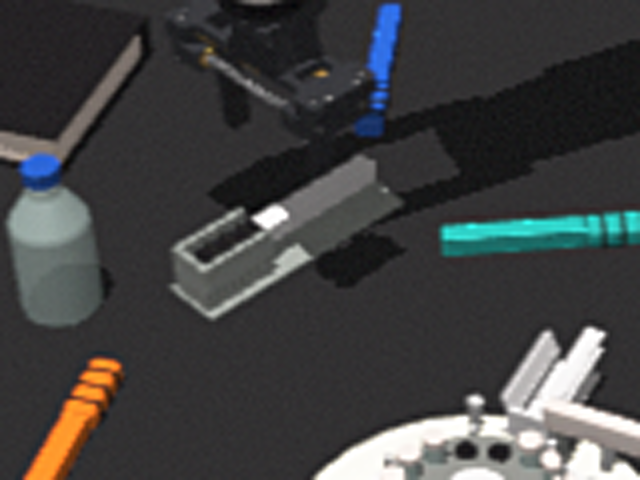

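The gripper (crop 280,80) stands above the bare bar of the real handle (crop 320,190), clear of the blue and turquoise look-alikes. I'll go down.

>>> arm_command(series=[{"dx": 0.002,"dy": 0,"dz": 0.03,"yaw": 0,"grip": 1},{"dx": 0,"dy": 0,"dz": 0.03,"yaw": 0,"grip": 1},{"dx": 0,"dy": 0,"dz": 0.02,"yaw": 0,"grip": 1},{"dx": 0,"dy": 0,"dz": 0.016,"yaw": 0,"grip": 1},{"dx": 0,"dy": 0,"dz": 0,"yaw": 0,"grip": 1}])

```text
t: 3.02
position: [0.5235, -0.2183, 0.0222]
orientation: [-0.0, 0.994, -0.112, -0.001]
wrist_force: [0.1, -0.9, 0.4]
finger_gap: 0.0883
```

>>> arm_command(series=[{"dx": 0,"dy": 0,"dz": 0,"yaw": 0,"grip": 0},{"dx": 0,"dy": 0,"dz": 0,"yaw": 0,"grip": 0},{"dx": 0,"dy": 0,"dz": 0,"yaw": 0,"grip": 0},{"dx": 0,"dy": 0,"dz": 0,"yaw": 0,"grip": 0},{"dx": 0,"dy": 0,"dz": 0,"yaw": 0,"grip": 0},{"dx": 0,"dy": 0,"dz": 0,"yaw": 0,"grip": 0}])

```text
t: 3.78
position: [0.5238, -0.2185, 0.0227]
orientation: [-0.0, 0.994, -0.112, -0.0]
wrist_force: [0.6, -0.1, -0.2]
finger_gap: 0.0302
```

Run:
```python
from h import *
need(.5214,-.2175,.02,-12.9)
```

```text
t 3.775 pos [ 0.5238 -0.2185  0.0227] psi -12.85 gap 0.0302 F [ 0.56 -0.06 -0.18]
 now axes dx,dy,dz [-0.0026 -0.0005  0.0027]
 yaw 0.0009 then dx,dy [-0.0026 -0.0005]
```

>>> arm_command(series=[{"dx": 0,"dy": 0,"dz": 0,"yaw": 0,"grip": 0},{"dx": 0,"dy": 0,"dz": 0,"yaw": 0,"grip": 0},{"dx": 0,"dy": 0,"dz": 0,"yaw": 0,"grip": 0}])

```text
t: 4.15
position: [0.5238, -0.2186, 0.0227]
orientation: [-0.0, 0.994, -0.112, -0.0]
wrist_force: [-0.5, -0.8, -0.5]
finger_gap: 0.0199
```

>>> arm_command(series=[{"dx": 0,"dy": 0,"dz": -0.02,"yaw": 0,"grip": 0},{"dx": 0,"dy": 0,"dz": -0.04,"yaw": 0,"grip": 0},{"dx": 0,"dy": 0,"dz": -0.05,"yaw": 0,"grip": 0},{"dx": 0,"dy": 0,"dz": -0.05,"yaw": 0,"grip": 0},{"dx": 0,"dy": 0,"dz": -0.04,"yaw": 0,"grip": 0},{"dx": -0.03,"dy": -0.04,"dz": 0,"yaw": 0,"grip": 0},{"dx": -0.03,"dy": -0.04,"dz": 0,"yaw": 0,"grip": 0},{"dx": 0,"dy": 0,"dz": 0,"yaw": -0.18,"grip": 0},{"dx": 0,"dy": 0,"dz": 0,"yaw": -0.18,"grip": 0},{"dx": 0,"dy": 0,"dz": 0,"yaw": -0.18,"grip": 0},{"dx": 0,"dy": 0,"dz": 0,"yaw": -0.18,"grip": 0},{"dx": 0,"dy": 0,"dz": 0,"yaw": -0.18,"grip": 0}])

```text
t: 5.65
position: [0.483, -0.127, 0.2239]
orientation: [0.0, 0.942, 0.334, 0.0]
wrist_force: [-0.3, -0.2, -2.1]
finger_gap: 0.0196
```

Run:
```python
from h import *
need(.531,.097,.14,185.9)
for n in("top","scene"):
    cv2.imwrite(f"pics/b_{n}.png",viewer.read_camera(n)[:,:,::-1])
```

```text
t 5.65 pos [ 0.483  -0.127   0.2239] psi 39.07 gap 0.0196 F [-0.28 -0.18 -2.08]
 now axes dx,dy,dz [ 0.1785 -0.1437  0.0839]
 yaw -2.5627 then dx,dy [-0.0708  0.2179]
```

View pics/b_scene.png

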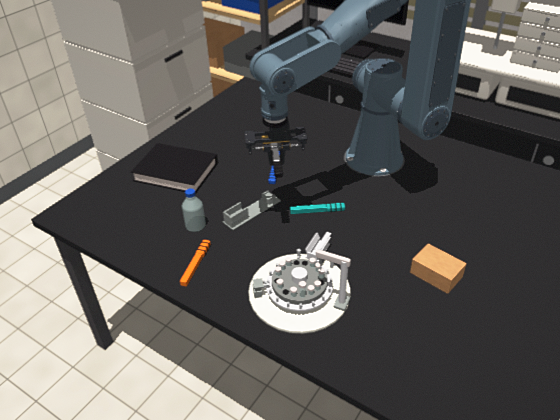

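View pics/b_top.png

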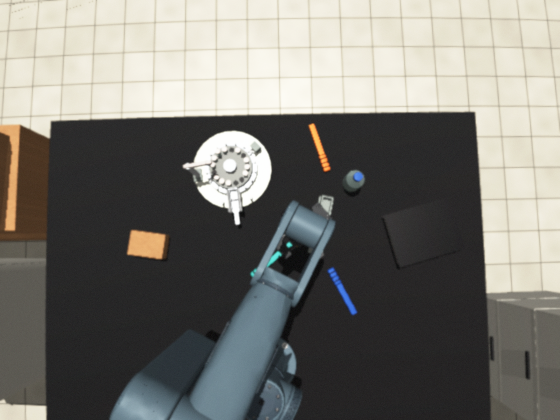

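>>> arm_command(series=[{"dx": 0,"dy": 0,"dz": 0,"yaw": -0.18,"grip": 0},{"dx": 0,"dy": 0,"dz": 0,"yaw": -0.18,"grip": 0},{"dx": 0,"dy": 0,"dz": 0,"yaw": -0.18,"grip": 0},{"dx": 0,"dy": 0,"dz": 0,"yaw": -0.18,"grip": 0},{"dx": 0,"dy": 0,"dz": 0,"yaw": -0.18,"grip": 0},{"dx": 0,"dy": 0,"dz": 0,"yaw": -0.18,"grip": 0},{"dx": 0,"dy": 0,"dz": 0,"yaw": -0.18,"grip": 0},{"dx": 0,"dy": 0,"dz": 0,"yaw": -0.18,"grip": 0},{"dx": 0,"dy": 0,"dz": 0,"yaw": -0.18,"grip": 0},{"dx": 0,"dy": 0,"dz": 0,"yaw": -0.18,"grip": 0},{"dx": 0,"dy": 0,"dz": 0,"yaw": -0.18,"grip": 0},{"dx": 0,"dy": 0,"dz": 0,"yaw": -0.18,"grip": 0}])

```text
t: 7.25
position: [0.4829, -0.1271, 0.2234]
orientation: [0.0, 0.152, 0.988, -0.0]
wrist_force: [0.6, 0.2, -2.4]
finger_gap: 0.0194
```

>>> arm_command(series=[{"dx": 0,"dy": 0,"dz": 0,"yaw": -0.18,"grip": 0},{"dx": 0,"dy": 0,"dz": 0,"yaw": -0.18,"grip": 0},{"dx": 0,"dy": 0,"dz": 0,"yaw": -0.045,"grip": 0},{"dx": 0,"dy": 0,"dz": 0,"yaw": 0,"grip": 0}])

```text
t: 7.75
position: [0.483, -0.1272, 0.2233]
orientation: [0.0, -0.048, 0.999, -0.0]
wrist_force: [0.2, 0.6, -1.1]
finger_gap: 0.02
```

Run:
```python
from h import *
need(.527,.095,.13,186)
```

```text
t 7.75 pos [ 0.483  -0.1272  0.2233] psi -174.53 gap 0.02 F [ 0.18  0.62 -1.12]
 now axes dx,dy,dz [-0.065   0.217   0.0933]
 yaw -0.0093 then dx,dy [-0.067   0.2164]
```

>>> arm_command(series=[{"dx": 0,"dy": 0,"dz": 0,"yaw": -0.009,"grip": 0},{"dx": -0.0095,"dy": 0.031,"dz": 0,"yaw": 0,"grip": 0},{"dx": -0.0095,"dy": 0.031,"dz": 0,"yaw": 0,"grip": 0},{"dx": -0.0095,"dy": 0.031,"dz": 0,"yaw": 0,"grip": 0},{"dx": -0.0095,"dy": 0.031,"dz": 0,"yaw": 0,"grip": 0},{"dx": -0.0095,"dy": 0.031,"dz": 0,"yaw": 0,"grip": 0},{"dx": -0.0095,"dy": 0.031,"dz": 0,"yaw": 0,"grip": 0},{"dx": -0.0095,"dy": 0.031,"dz": 0,"yaw": 0,"grip": 0},{"dx": 0,"dy": 0,"dz": 0.04,"yaw": 0,"grip": 0},{"dx": 0,"dy": 0,"dz": 0.04,"yaw": 0,"grip": 0},{"dx": 0,"dy": 0,"dz": 0,"yaw": 0,"grip": 0},{"dx": 0,"dy": 0,"dz": 0,"yaw": 0,"grip": 0}])

```text
t: 9.25
position: [0.5267, 0.0956, 0.1442]
orientation: [0.001, -0.054, 0.999, -0.0]
wrist_force: [0.7, -0.3, -1.2]
finger_gap: 0.0198
```

Run:
```python
from h import *
need(.527,.095,.0587,186)
for n,(x0,y0,x1,y1) in {"top":(170,130,310,235),"scene":(240,190,380,300)}.items():
    cv2.imwrite(f"pics/d_{n}.png",cv2.resize(viewer.read_camera(n)[y0:y1,x0:x1,::-1],None,fx=5,fy=5,interpolation=cv2.INTER_CUBIC))
```

```text
t 9.25 pos [0.5267 0.0956 0.1442] psi -173.85 gap 0.0198 F [ 0.7  -0.34 -1.21]
 now axes dx,dy,dz [-0.0002 -0.0006  0.0855]
 yaw 0.0027 then dx,dy [-0.0002 -0.0006]
```

View pics/d_scene.png

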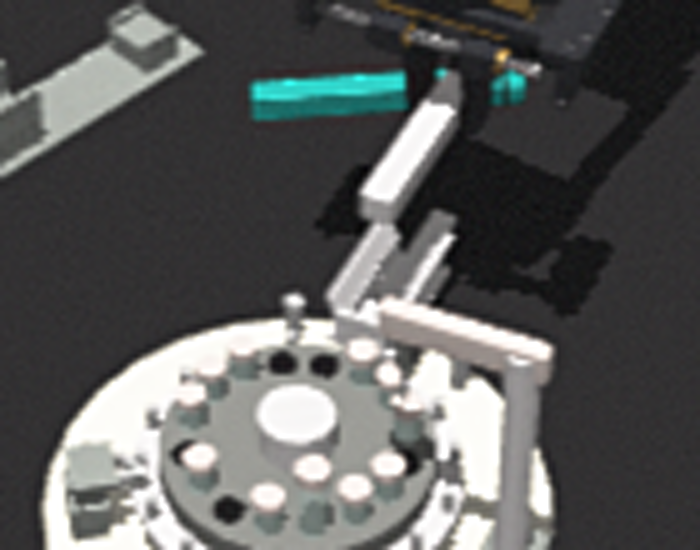

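View pics/d_top.png

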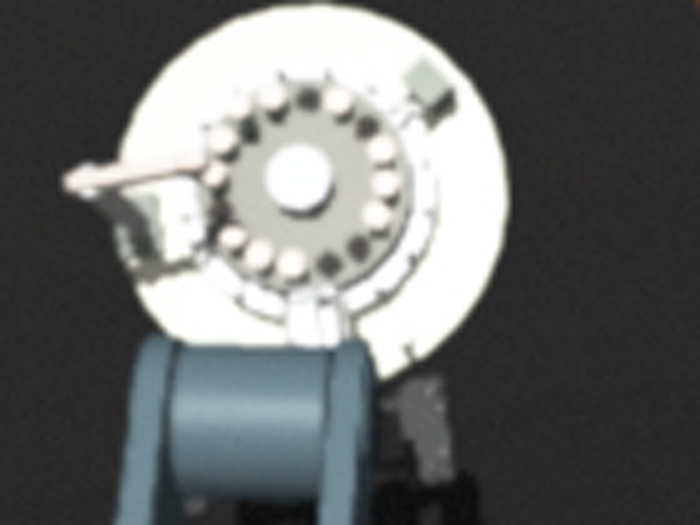

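Run:
```python
from h import *
u=np.array([-np.cos(np.radians(6.15)),-np.sin(np.radians(6.15))]);n=np.array([-u[1],u[0]])
T=np.array([.5267,.0956])
for g in(8,10.5,13):
  for k in(-1,1):
    X=T-u*(.095+g/1000)+n*k*.01; p=proj("scene",[*X,.1675])[0]; print(g,k,((p-[240,190]+.5)*5-.5).round(1))
# predicted channel end-wall / walls at floor
ax=np.array([.735,.117])
for r in(.0895,.1745):
  for k in(-1,1):
    X=ax+u*r+n*k*.019; p=proj("scene",[*X,.09])[0]; print("walltop",r,k,((p-[240,190]+.5)*5-.5).round(1))
```

```text
8 -1 [395.7 200.6]
8 1 [364.4 190.3]
10.5 -1 [393.9 203.2]
10.5 1 [362.6 193. ]
13 -1 [392.1 205.8]
13 1 [360.7 195.6]
walltop 0.0895 -1 [393.5 318.1]
walltop 0.0895 1 [335.5 298.1]
walltop 0.1745 -1 [451.  229.4]
walltop 0.1745 1 [394.6 210.9]
```

>>> arm_command(series=[{"dx": 0,"dy": -0.001,"dz": 0.025,"yaw": 0,"grip": 0},{"dx": 0,"dy": 0,"dz": 0.022,"yaw": 0,"grip": 0},{"dx": 0,"dy": 0,"dz": 0,"yaw": 0,"grip": 0},{"dx": 0,"dy": 0,"dz": 0,"yaw": 0,"grip": 0}])

```text
t: 9.85
position: [0.5271, 0.0946, 0.0974]
orientation: [0.001, -0.054, 0.999, -0.0]
wrist_force: [-0.4, 0.3, -1.6]
finger_gap: 0.0198
```

Run:
```python
from h import *
need(.527,.095,.0587,186)
for n,(x0,y0,x1,y1) in {"scene":(280,190,360,270)}.items():
    cv2.imwrite(f"pics/e_{n}.png",cv2.resize(viewer.read_camera(n)[y0:y1,x0:x1,::-1],None,fx=7,fy=7,interpolation=cv2.INTER_CUBIC))
```

```text
t 9.85 pos [0.5271 0.0946 0.0974] psi -173.81 gap 0.0198 F [-0.43  0.27 -1.62]
 now axes dx,dy,dz [0.     0.0004 0.0387]
 yaw 0.0033 then dx,dy [0.     0.0004]
```

View pics/e_scene.png

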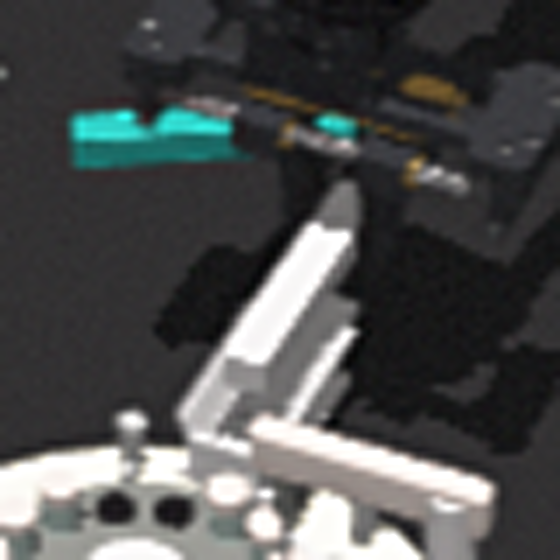

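>>> arm_command(series=[{"dx": 0,"dy": 0,"dz": 0.012,"yaw": 0,"grip": 0},{"dx": 0,"dy": 0,"dz": 0.012,"yaw": 0,"grip": 0},{"dx": 0,"dy": 0,"dz": 0,"yaw": 0,"grip": 0}])

```text
t: 10.28
position: [0.5246, 0.0948, 0.0701]
orientation: [-0.002, -0.054, 0.999, 0.0]
wrist_force: [-0.5, -0.4, -1.6]
finger_gap: 0.02
```

>>> arm_command(series=[{"dx": 0,"dy": 0,"dz": 0.006,"yaw": 0,"grip": 0},{"dx": 0,"dy": 0,"dz": 0.005,"yaw": 0,"grip": 0},{"dx": 0,"dy": 0,"dz": 0,"yaw": 0,"grip": 0}])

```text
t: 10.65
position: [0.5255, 0.0947, 0.0602]
orientation: [-0.0, -0.054, 0.999, 0.0]
wrist_force: [0.2, -0.6, -2.0]
finger_gap: 0.0196
```

Run:
```python
from h import *
need(.527,.095,.0587,186)
for n,(x0,y0,x1,y1) in {"scene":(280,190,360,270)}.items():
    cv2.imwrite(f"pics/f_{n}.png",cv2.resize(viewer.read_camera(n)[y0:y1,x0:x1,::-1],None,fx=7,fy=7,interpolation=cv2.INTER_CUBIC))
```

```text
t 10.65 pos [0.5255 0.0947 0.0602] psi -173.8 gap 0.0196 F [ 0.18 -0.59 -1.98]
 now axes dx,dy,dz [-0.0015  0.0001  0.0015]
 yaw 0.0035 then dx,dy [-0.0015  0.0001]
```

View pics/f_scene.png

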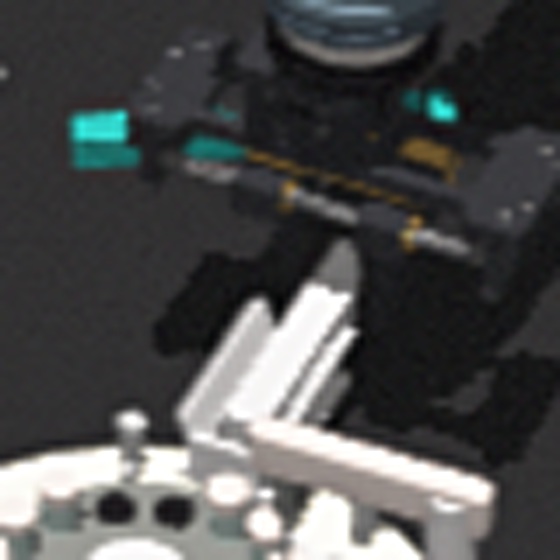

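The bar lies between both channel walls (crop 265–340, 290–420), with no contact force. I'll go down the last bit and release.

>>> arm_command(series=[{"dx": 0,"dy": 0,"dz": 0.002,"yaw": 0,"grip": 0},{"dx": 0,"dy": 0,"dz": 0,"yaw": 0,"grip": 0}])

```text
t: 10.95
position: [0.526, 0.0947, 0.0588]
orientation: [0.0, -0.054, 0.999, -0.0]
wrist_force: [0.4, -0.3, -0.9]
finger_gap: 0.0199
```

>>> arm_command(series=[{"dx": 0,"dy": 0,"dz": 0,"yaw": 0,"grip": 0.3},{"dx": 0,"dy": 0,"dz": 0,"yaw": 0,"grip": 0.4},{"dx": 0,"dy": 0,"dz": 0,"yaw": 0,"grip": 0.6},{"dx": 0,"dy": 0,"dz": 0,"yaw": 0,"grip": 0.6},{"dx": 0,"dy": 0,"dz": 0,"yaw": 0,"grip": 0.6}])

```text
t: 11.58
position: [0.5259, 0.0947, 0.0587]
orientation: [0.0, -0.054, 0.999, 0.0]
wrist_force: [0.2, 0.0, 0.1]
finger_gap: 0.0528
```

Run:
```python
from h import *
need(.527,.095,.0587,186)
```

```text
t 11.575 pos [0.5259 0.0947 0.0587] psi -173.8 gap 0.0528 F [0.17 0.02 0.15]
 now axes dx,dy,dz [-0.0011  0.0002  0.    ]
 yaw 0.0035 then dx,dy [-0.0011  0.0002]
```

>>> arm_command(series=[{"dx": 0,"dy": 0,"dz": -0.03,"yaw": 0,"grip": 0.6},{"dx": 0,"dy": 0,"dz": -0.05,"yaw": 0,"grip": 0.8},{"dx": 0.02,"dy": 0,"dz": -0.04,"yaw": 0,"grip": 0.8},{"dx": 0.03,"dy": 0,"dz": -0.04,"yaw": 0,"grip": 0.8},{"dx": 0,"dy": 0,"dz": 0,"yaw": 0,"grip": 0.8}])

```text
t: 12.2
position: [0.4769, 0.0893, 0.2222]
orientation: [0.003, -0.054, 0.999, -0.0]
wrist_force: [-0.1, 0.7, 0.1]
finger_gap: 0.0707
```

Run:
```python
from h import *
need(.527,.095,.0587,186)
a=viewer.read_camera("scene")[:,:,::-1]; b=viewer.read_camera("top")[:,:,::-1]
cv2.imwrite("pics/g_s.png",a);cv2.imwrite("pics/g_t.png",b)
o=np.hstack([cv2.resize(a[190:310,250:370],(480,480),interpolation=2),cv2.resize(b[130:250,190:270],(320,480),interpolation=2)])
cv2.imwrite("pics/g.png",o)
```

```text
t 12.2 pos [0.4769 0.0893 0.2222] psi -173.79 gap 0.0707 F [-0.07  0.67  0.1 ]
 now axes dx,dy,dz [-0.0504  0.0002  0.1635]
 yaw 0.0037 then dx,dy [-0.0504  0.0004]
```

View pics/g.png

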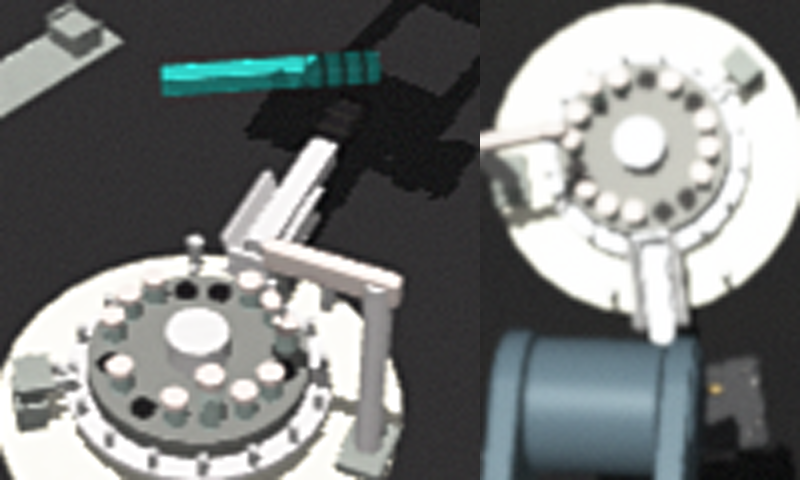

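Run:
```python
from h import *
a=cv2.imread("pics/g_s.png")
ax=np.array([.735,.117])
for p in((310,139),(336,147),(323,143),(250,232)):
    X=onz("scene",(250+(p[0]+.5)/4-.5,190+(p[1]+.5)/4-.5),.082);d=X[:2]-ax; print(p,X.round(4),np.linalg.norm(d).round(4),np.degrees(np.arctan2(d[1],d[0])).round(2)%360)
cv2.imwrite("pics/gz.png",cv2.resize(a[205:260,300:350],None,fx=10,fy=10,interpolation=2))
```

```text
(310, 139) [0.5121 0.0807 0.082 ] 0.2259 189.25
(336, 147) [0.5093 0.1027 0.082 ] 0.2261 183.64
(323, 143) [0.5107 0.0917 0.082 ] 0.2257 186.43
(250, 232) [0.6266 0.0946 0.082 ] 0.1107 191.68
```

View pics/gz.png

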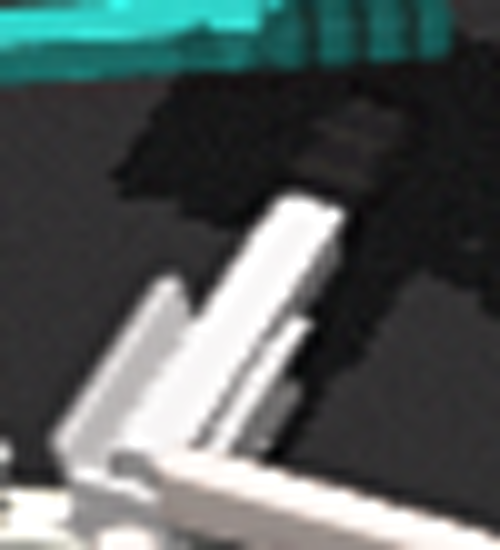

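>>> arm_command(series=[{"dx": 0,"dy": 0,"dz": 0.04,"yaw": 0,"grip": 0.6},{"dx": 0,"dy": 0,"dz": 0.045,"yaw": 0,"grip": 0.6},{"dx": 0,"dy": 0,"dz": 0.045,"yaw": 0,"grip": 0.6},{"dx": 0,"dy": 0,"dz": 0.03,"yaw": 0,"grip": 0.6},{"dx": 0,"dy": 0,"dz": 0.009,"yaw": 0,"grip": 0.6},{"dx": 0,"dy": 0,"dz": 0,"yaw": 0,"grip": 0.6}])

```text
t: 13.05
position: [0.4757, 0.0893, 0.0488]
orientation: [-0.001, -0.054, 0.999, 0.0]
wrist_force: [-0.1, -0.8, 0.4]
finger_gap: 0.0527
```

>>> arm_command(series=[{"dx": 0,"dy": 0,"dz": 0,"yaw": 0,"grip": 0},{"dx": 0,"dy": 0,"dz": 0,"yaw": 0,"grip": 0},{"dx": 0,"dy": 0,"dz": 0,"yaw": 0,"grip": 0},{"dx": 0,"dy": 0,"dz": 0,"yaw": 0,"grip": 0},{"dx": 0,"dy": 0,"dz": 0,"yaw": 0,"grip": 0},{"dx": 0,"dy": 0,"dz": 0,"yaw": 0,"grip": 0}], force=8)

```text
t: 13.8
position: [0.4768, 0.0893, 0.0501]
orientation: [0.001, -0.054, 0.999, -0.0]
wrist_force: [1.3, -0.0, 1.7]
finger_gap: 0.0257
```

Run:
```python
from h import *
need(.4785,.0892,.0535,186)
```

```text
t 13.8 pos [0.4768 0.0893 0.0501] psi -173.8 gap 0.0257 F [ 1.33 -0.05  1.75]
 now axes dx,dy,dz [-0.0017 -0.0003 -0.0034]
 yaw 0.0035 then dx,dy [-0.0017 -0.0003]
```

>>> arm_command(series=[{"dx": -0.0003,"dy": 0.013,"dz": 0,"yaw": 0.05,"grip": 0},{"dx": -0.0003,"dy": 0.013,"dz": 0,"yaw": 0.05,"grip": 0},{"dx": -0.0003,"dy": 0.013,"dz": 0,"yaw": 0.05,"grip": 0},{"dx": 0,"dy": 0,"dz": 0,"yaw": 0,"grip": 0}])

```text
t: 14.3
position: [0.475, 0.1287, 0.0499]
orientation: [0.0, 0.02, 1.0, 0.0]
wrist_force: [0.5, 0.7, 2.2]
finger_gap: 0.0256
```

```bash
cat >> h.py <<'E'
def st():
    from station import sensors
    s=sensors.sense(); p=s["position"]; d=p[:2]-[.735,.117]; w,a,b,c=s["orientation"]
    ps=np.degrees(np.arctan2(2*(a*b+w*c),1-2*(b*b+c*c)))%360
    print("t",round(s["t"],2),"pos",p.round(4),"r",np.linalg.norm(d).round(4),"ang",(np.degrees(np.arctan2(d[1],d[0]))%360).round(2),"psi",ps.round(2),"gap",round(s["finger_gap"],4),"F",s["wrist_force"].round(2),"M",s["moment"].round(2))
E
python3 -c "
from h import *
st()"
```

```text
t 14.3 pos [0.475  0.1287 0.0499] r 0.2602 ang 177.42 psi 177.7 gap 0.0256 F [0.5  0.73 2.18] M [ 0.13 -0.39  0.01]
```

>>> arm_command(series=[{"dx": 0,"dy": 0.005,"dz": 0,"yaw": 0.02,"grip": 0},{"dx": 0,"dy": 0.005,"dz": 0,"yaw": 0.02,"grip": 0},{"dx": 0,"dy": 0,"dz": 0,"yaw": 0,"grip": 0}])

```text
t: 14.68
position: [0.4755, 0.1384, 0.0498]
orientation: [0.0, 0.041, 0.999, 0.0]
wrist_force: [1.6, -1.2, 1.8]
finger_gap: 0.0256
```

```bash
python3 -c "
from h import *
st()"
```

```text
t 14.68 pos [0.4755 0.1384 0.0498] r 0.2604 ang 175.29 psi 175.32 gap 0.0256 F [ 1.57 -1.21  1.78] M [-0.04 -0.45 -0.02]
```

>>> arm_command(series=[{"dx": 0,"dy": 0.005,"dz": 0,"yaw": 0.02,"grip": 0},{"dx": 0,"dy": 0,"dz": 0,"yaw": 0,"grip": 0}])

```text
t: 14.92
position: [0.4757, 0.1435, 0.0497]
orientation: [-0.0, 0.051, 0.999, 0.0]
wrist_force: [1.5, -0.3, 0.3]
finger_gap: 0.0259
```

```bash
python3 -c "
from h import *
st()
a=viewer.read_camera('scene')[:,:,::-1]; b=viewer.read_camera('top')[:,:,::-1]
o=np.hstack([cv2.resize(a[190:310,250:370],(480,480),interpolation=2),cv2.resize(b[130:250,190:270],(320,480),interpolation=2)])
cv2.imwrite('pics/i.png',o)
"
```

```text
t 14.93 pos [0.4757 0.1435 0.0497] r 0.2607 ang 174.17 psi 174.16 gap 0.0259 F [ 1.47 -0.34  0.3 ] M [-0.08 -0.3  -0.05]
```

View pics/i.png

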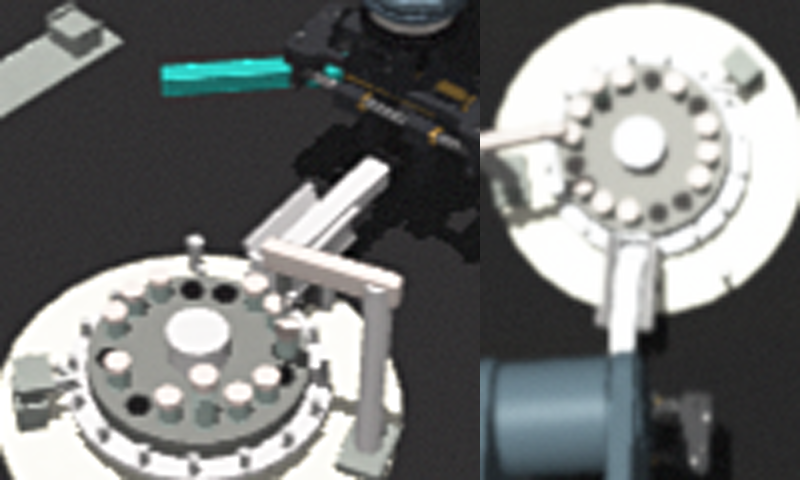

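The handle is at the back side (about 174°) and the tall vial is at crop (203,372), slightly back. I'll press on until I feel the stop.

>>> arm_command(series=[{"dx": 0,"dy": 0.005,"dz": 0,"yaw": 0.02,"grip": 0},{"dx": 0,"dy": 0,"dz": 0,"yaw": 0,"grip": 0}])

```text
t: 15.28
position: [0.4758, 0.1483, 0.0495]
orientation: [-0.0, 0.061, 0.998, -0.0]
wrist_force: [-0.2, -1.6, 2.5]
finger_gap: 0.0259
```

```bash
python3 -c "
from h import *
st()"
```

```text
t 15.28 pos [0.4758 0.1483 0.0495] r 0.261 ang 173.11 psi 173.0 gap 0.0259 F [-0.24 -1.61  2.47] M [-0.19 -0.11 -0.25]
```

>>> arm_command(series=[{"dx": 0,"dy": 0.004,"dz": 0,"yaw": 0.015,"grip": 0},{"dx": 0,"dy": 0,"dz": 0,"yaw": 0,"grip": 0}])

```text
t: 15.52
position: [0.476, 0.1499, 0.0493]
orientation: [-0.001, 0.068, 0.998, -0.002]
wrist_force: [-2.2, -16.9, 4.7]
finger_gap: 0.0265
```

```bash
python3 -c "
from h import *
st()"
```

```text
t 15.53 pos [0.476  0.1499 0.0493] r 0.2611 ang 172.76 psi 172.23 gap 0.0265 F [ -2.18 -16.94   4.69] M [-2.42  0.1  -0.07]
```

>>> arm_command(series=[{"dx": -0.0005,"dy": -0.0156,"dz": 0,"yaw": -0.06,"grip": 0},{"dx": -0.0005,"dy": -0.0156,"dz": 0,"yaw": -0.06,"grip": 0},{"dx": -0.0005,"dy": -0.0156,"dz": 0,"yaw": -0.06,"grip": 0},{"dx": -0.0005,"dy": -0.0156,"dz": 0,"yaw": -0.06,"grip": 0},{"dx": -0.0005,"dy": -0.0156,"dz": 0,"yaw": -0.06,"grip": 0},{"dx": -0.0005,"dy": -0.0156,"dz": 0,"yaw": -0.06,"grip": 0},{"dx": -0.0005,"dy": -0.0156,"dz": 0,"yaw": -0.06,"grip": 0},{"dx": -0.0005,"dy": -0.0156,"dz": 0,"yaw": -0.06,"grip": 0},{"dx": 0,"dy": 0,"dz": 0,"yaw": 0,"grip": 0}])

```text
t: 16.65
position: [0.4896, 0.0289, 0.0495]
orientation: [-0.0, -0.17, 0.985, 0.0]
wrist_force: [-0.3, 1.2, 1.3]
finger_gap: 0.0262
```

```bash
python3 -c "
from h import *
st()"
```

```text
t 16.65 pos [0.4896 0.0289 0.0495] r 0.2607 ang 199.75 psi 199.57 gap 0.0262 F [-0.28  1.22  1.34] M [ 0.09 -0.12  0.02]
```

>>> arm_command(series=[{"dx": 0,"dy": -0.0078,"dz": 0,"yaw": -0.03,"grip": 0},{"dx": 0,"dy": 0,"dz": 0,"yaw": 0,"grip": 0}])

```text
t: 16.9
position: [0.4922, 0.0222, 0.0496]
orientation: [-0.0, -0.185, 0.983, 0.0]
wrist_force: [0.0, -0.6, 1.1]
finger_gap: 0.026
```

```bash
python3 -c "
from h import *
st()
a=viewer.read_camera('scene')[:,:,::-1]; b=viewer.read_camera('top')[:,:,::-1]
o=np.hstack([cv2.resize(a[190:310,250:370],(480,480),interpolation=2),cv2.resize(b[130:250,190:270],(320,480),interpolation=2)])
cv2.imwrite('pics/j.png',o)
"
```

```text
t 16.9 pos [0.4922 0.0222 0.0496] r 0.2607 ang 201.33 psi 201.29 gap 0.026 F [ 0.   -0.55  1.07] M [ 0.02 -0.09  0.04]
```

View pics/j.png

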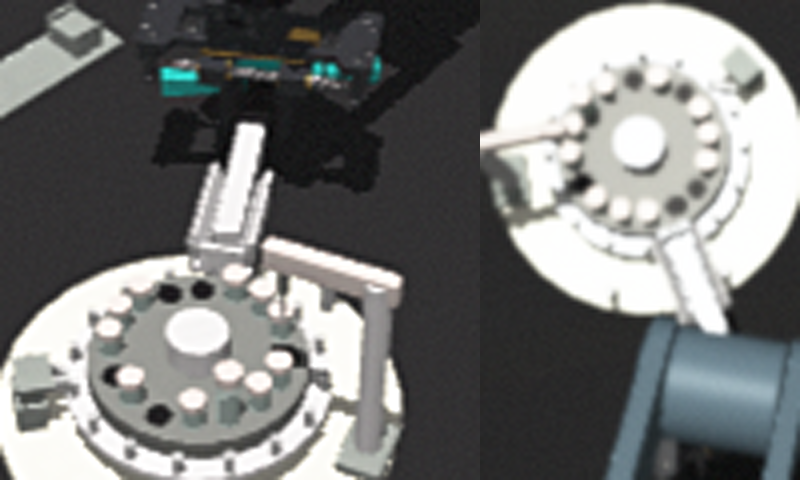

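>>> arm_command(series=[{"dx": 0,"dy": -0.0052,"dz": 0,"yaw": -0.02,"grip": 0},{"dx": 0,"dy": -0.0052,"dz": 0,"yaw": -0.02,"grip": 0},{"dx": 0,"dy": 0,"dz": 0,"yaw": 0,"grip": 0}])

```text
t: 17.38
position: [0.4964, 0.012, 0.0497]
orientation: [0.0, -0.205, 0.979, 0.0]
wrist_force: [0.8, 1.2, 0.1]
finger_gap: 0.026
```

```bash
python3 -c "
from h import *
st()"
```

```text
t 17.38 pos [0.4964 0.012  0.0497] r 0.2607 ang 203.76 psi 203.67 gap 0.026 F [0.81 1.19 0.14] M [ 0.32 -0.15  0.18]
```

>>> arm_command(series=[{"dx": 0,"dy": -0.004,"dz": 0,"yaw": -0.015,"grip": 0},{"dx": 0,"dy": 0,"dz": 0,"yaw": 0,"grip": 0}])

```text
t: 17.62
position: [0.4978, 0.0085, 0.0497]
orientation: [-0.0, -0.213, 0.977, 0.0]
wrist_force: [-0.3, 2.2, 0.7]
finger_gap: 0.026
```

```bash
python3 -c "
from h import *
st()"
```

```text
t 17.62 pos [0.4978 0.0085 0.0497] r 0.2608 ang 204.58 psi 204.54 gap 0.026 F [-0.25  2.19  0.72] M [ 0.39 -0.14  0.14]
```

>>> arm_command(series=[{"dx": 0,"dy": -0.004,"dz": 0,"yaw": -0.015,"grip": 0},{"dx": 0,"dy": 0,"dz": 0,"yaw": 0,"grip": 0}])

```text
t: 17.88
position: [0.4982, 0.0074, 0.0493]
orientation: [-0.001, -0.219, 0.976, 0.003]
wrist_force: [-3.2, 13.7, 4.7]
finger_gap: 0.0259
```

```bash
python3 -c "
from h import *
st()
a=viewer.read_camera('scene')[:,:,::-1]; b=viewer.read_camera('top')[:,:,::-1]
cv2.imwrite('pics/k_s.png',a)
o=np.hstack([cv2.resize(a[190:310,250:370],(480,480),interpolation=2),cv2.resize(b[130:250,190:270],(320,480),interpolation=2)])
cv2.imwrite('pics/k.png',o)
"
```

```text
t 17.88 pos [0.4982 0.0074 0.0493] r 0.261 ang 204.84 psi 205.35 gap 0.0259 F [-3.22 13.73  4.69] M [2.3  0.32 0.02]
```

View pics/k.png

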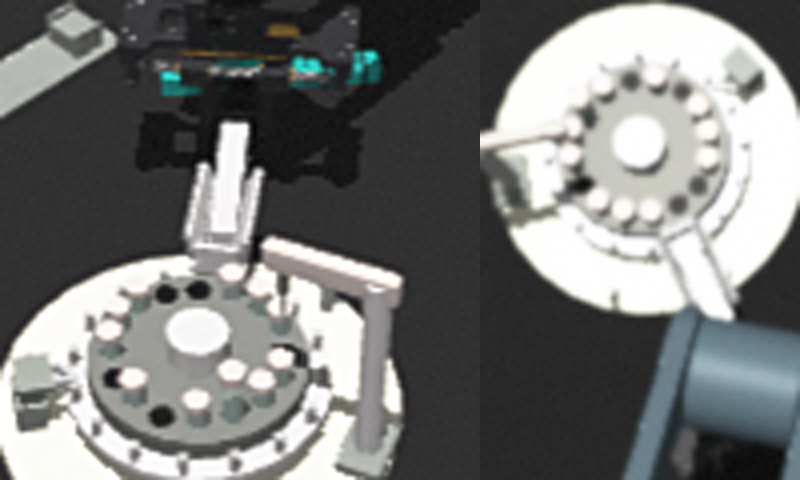

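```bash
python3 -c "
from h import *
ax=np.array([.735,.117])
def A(px,z):
    X=onz('scene',px,z);d=X[:2]-ax;print(X.round(4),np.linalg.norm(d).round(4),np.degrees(np.arctan2(d[1],d[0])).round(1))
for p in((210,374),(203,374),(232,370)): A((250+(p[0]+.5)/4-.5,190+(p[1]+.5)/4-.5),.11)
for y in(290,300,310):A((250+286/4,190+y/4),.124)
a=cv2.imread('pics/k_s.png');cv2.imwrite('pics/kz.png',cv2.resize(a[245:300,285:345],None,fx=10,fy=10,interpolation=2))
for q in (39.3,60,82,104):
    r=np.radians(q);print(q,proj('scene',[ax[0]+.064*np.cos(r),ax[1]+.064*np.sin(r),.11]))
"
```

```text
[0.7844 0.1574 0.11  ] 0.0639 39.3
[0.787  0.1534 0.11  ] 0.0635 35.0
[0.7732 0.1683 0.11  ] 0.064 53.3
[0.7002 0.1694 0.124 ] 0.0629 123.6
[0.7086 0.1743 0.124 ] 0.0631 114.8
[0.7169 0.1791 0.124 ] 0.0647 106.3
39.3 [[302.13573026 283.16060284]]
60 [[310.07592461 281.2931464 ]]
82 [[316.84184272 277.17015107]]
104 [[320.89802492 271.51826656]]
```

View pics/kz.png

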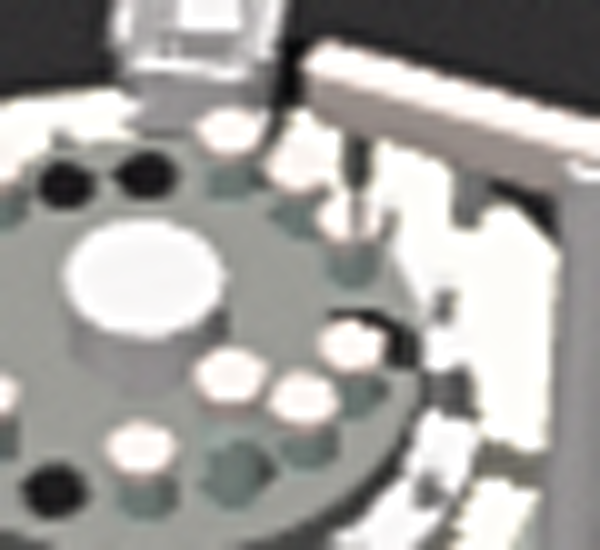

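```bash
python3 -c "
from h import *
ax=np.array([.735,.117])
for z in(.18,.19):
  for p in((60,185),(110,178),(160,173)):
    X=onz('top',c2t(*p),z);d=X[:2]-ax;print(z,p,X.round(4),np.linalg.norm(d).round(4),np.degrees(np.arctan2(d[1],d[0])).round(1))
for q in (76,98.3,120.8):
    r=np.radians(q)
    for z in(.11,.124,.18):print(q,z,(proj('scene',[ax[0]+.064*np.cos(r),ax[1]+.064*np.sin(r),z])[0]-[285,245])*10+4.5)
"
```

```text
0.18 (60, 185) [0.7152 0.2597 0.18  ] 0.144 97.9
0.18 (110, 178) [0.7203 0.2166 0.18  ] 0.1007 98.4
0.18 (160, 173) [0.7237 0.1736 0.18  ] 0.0577 101.3
0.19 (60, 185) [0.7132 0.2573 0.19  ] 0.142 98.8
0.19 (110, 178) [0.7182 0.2146 0.19  ] 0.099 99.8
0.19 (160, 173) [0.7216 0.1719 0.19  ] 0.0565 103.8
76 0.11 [306.80650685 339.30204787]
76 0.124 [307.63072107 304.94303524]
76 0.18 [311.03362277 163.25920085]
98.3 0.11 [355.95955771 285.31609094]
98.3 0.124 [357.07031623 250.97534336]
98.3 0.18 [361.65414306 109.40791573]
120.8 0.11 [372.72541422 221.74307718]
120.8 0.124 [373.92279182 187.43986074]
120.8 0.18 [378.86216531  46.07649976]
```

Needle column matches angle 98.3°; the tall vial is at 53.3°, exactly two teeth short. Two more full strokes are needed.

>>> arm_command(series=[{"dx": -0.0005,"dy": 0.0156,"dz": 0,"yaw": 0.06,"grip": 0},{"dx": -0.0005,"dy": 0.0156,"dz": 0,"yaw": 0.06,"grip": 0},{"dx": -0.0005,"dy": 0.0156,"dz": 0,"yaw": 0.06,"grip": 0},{"dx": -0.0005,"dy": 0.0156,"dz": 0,"yaw": 0.06,"grip": 0},{"dx": -0.0005,"dy": 0.0156,"dz": 0,"yaw": 0.06,"grip": 0},{"dx": -0.0005,"dy": 0.0156,"dz": 0,"yaw": 0.06,"grip": 0},{"dx": -0.0005,"dy": 0.0156,"dz": 0,"yaw": 0.06,"grip": 0},{"dx": -0.0005,"dy": 0.0156,"dz": 0,"yaw": 0.06,"grip": 0},{"dx": -0.0002,"dy": 0.0104,"dz": 0,"yaw": 0.04,"grip": 0},{"dx": 0,"dy": 0,"dz": 0,"yaw": 0,"grip": 0}])

```text
t: 19.23
position: [0.4754, 0.1366, 0.0497]
orientation: [0.0, 0.038, 0.999, -0.0]
wrist_force: [-0.5, 0.5, 2.6]
finger_gap: 0.0259
```

```bash
python3 -c "
from h import *
st()"
```

```text
t 19.23 pos [0.4754 0.1366 0.0497] r 0.2603 ang 175.67 psi 175.68 gap 0.0259 F [-0.46  0.51  2.58] M [0.09 0.   0.01]
```

>>> arm_command(series=[{"dx": 0,"dy": 0.0055,"dz": 0,"yaw": 0.021,"grip": 0},{"dx": 0,"dy": 0.0055,"dz": 0,"yaw": 0.021,"grip": 0},{"dx": 0,"dy": 0.0045,"dz": 0,"yaw": 0.016,"grip": 0},{"dx": 0,"dy": 0,"dz": 0,"yaw": 0,"grip": 0}])

```text
t: 19.73
position: [0.4766, 0.1494, 0.0495]
orientation: [-0.001, 0.067, 0.998, -0.003]
wrist_force: [-3.0, -15.0, 4.5]
finger_gap: 0.0263
```

```bash
python3 -c "
from h import *
st()"
```

```text
t 19.73 pos [0.4766 0.1494 0.0495] r 0.2604 ang 172.84 psi 172.32 gap 0.0263 F [ -3.02 -14.96   4.53] M [-2.35  0.27 -0.05]
```

At the back stop. Second forward stroke.

>>> arm_command(series=[{"dx": -0.0005,"dy": -0.0156,"dz": 0,"yaw": -0.06,"grip": 0},{"dx": -0.0005,"dy": -0.0156,"dz": 0,"yaw": -0.06,"grip": 0},{"dx": -0.0005,"dy": -0.0156,"dz": 0,"yaw": -0.06,"grip": 0},{"dx": -0.0005,"dy": -0.0156,"dz": 0,"yaw": -0.06,"grip": 0},{"dx": -0.0005,"dy": -0.0156,"dz": 0,"yaw": -0.06,"grip": 0},{"dx": -0.0005,"dy": -0.0156,"dz": 0,"yaw": -0.06,"grip": 0},{"dx": -0.0005,"dy": -0.0156,"dz": 0,"yaw": -0.06,"grip": 0},{"dx": -0.0005,"dy": -0.0156,"dz": 0,"yaw": -0.06,"grip": 0},{"dx": 0,"dy": -0.0078,"dz": 0,"yaw": -0.03,"grip": 0},{"dx": 0,"dy": -0.0078,"dz": 0,"yaw": -0.03,"grip": 0},{"dx": 0,"dy": -0.0052,"dz": 0,"yaw": -0.02,"grip": 0},{"dx": 0,"dy": 0,"dz": 0,"yaw": 0,"grip": 0}])

```text
t: 21.22
position: [0.4981, 0.0094, 0.0498]
orientation: [0.0, -0.211, 0.978, -0.0]
wrist_force: [1.6, 1.7, 1.4]
finger_gap: 0.0261
```

```bash
python3 -c "
from h import *
st()"
```

```text
t 21.23 pos [0.4981 0.0094 0.0498] r 0.2602 ang 204.42 psi 204.33 gap 0.0261 F [1.55 1.73 1.43] M [ 0.39 -0.29  0.16]
```

>>> arm_command(series=[{"dx": 0,"dy": -0.0045,"dz": 0,"yaw": -0.015,"grip": 0},{"dx": 0,"dy": 0,"dz": 0,"yaw": 0,"grip": 0}])

```text
t: 21.48
position: [0.4985, 0.0079, 0.0495]
orientation: [-0.001, -0.218, 0.976, 0.002]
wrist_force: [-2.0, 12.8, 4.2]
finger_gap: 0.026
```

```bash
python3 -c "
from h import *
st()
a=viewer.read_camera('scene')[:,:,::-1]
cv2.imwrite('pics/l_s.png',a)
cv2.imwrite('pics/l.png',cv2.resize(a[215:300,270:350],None,fx=7,fy=7,interpolation=2))
"
```

```text
t 21.48 pos [0.4985 0.0079 0.0495] r 0.2604 ang 204.77 psi 205.19 gap 0.026 F [-1.98 12.85  4.23] M [ 2.02  0.08 -0.02]
```

View pics/l.png

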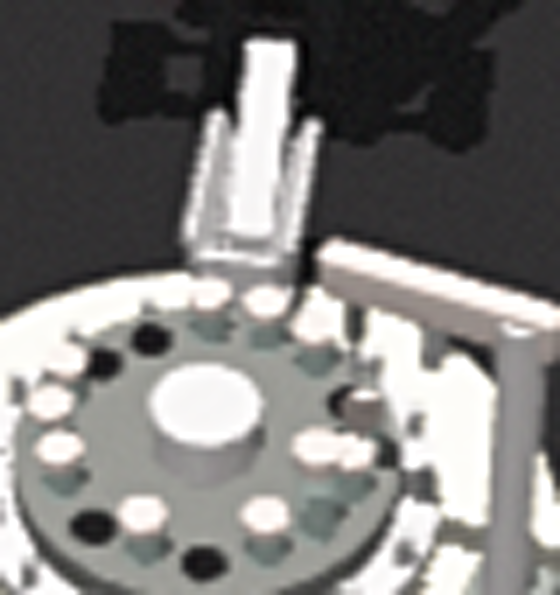

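The tall vial is at crop (322,447), i.e. 76°, one tooth short as expected. Return, then the final stroke.

>>> arm_command(series=[{"dx": -0.0005,"dy": 0.0156,"dz": 0,"yaw": 0.06,"grip": 0},{"dx": -0.0005,"dy": 0.0156,"dz": 0,"yaw": 0.06,"grip": 0},{"dx": -0.0005,"dy": 0.0156,"dz": 0,"yaw": 0.06,"grip": 0},{"dx": -0.0005,"dy": 0.0156,"dz": 0,"yaw": 0.06,"grip": 0},{"dx": -0.0005,"dy": 0.0156,"dz": 0,"yaw": 0.06,"grip": 0},{"dx": -0.0005,"dy": 0.0156,"dz": 0,"yaw": 0.06,"grip": 0},{"dx": -0.0005,"dy": 0.0156,"dz": 0,"yaw": 0.06,"grip": 0},{"dx": -0.0005,"dy": 0.0156,"dz": 0,"yaw": 0.06,"grip": 0},{"dx": 0,"dy": 0.0104,"dz": 0,"yaw": 0.04,"grip": 0},{"dx": 0,"dy": 0.0055,"dz": 0,"yaw": 0.021,"grip": 0},{"dx": 0,"dy": 0.005,"dz": 0,"yaw": 0.019,"grip": 0},{"dx": 0,"dy": 0,"dz": 0,"yaw": 0,"grip": 0}])

```text
t: 23.02
position: [0.4763, 0.1475, 0.0496]
orientation: [-0.0, 0.06, 0.998, -0.0]
wrist_force: [-2.1, -1.9, 1.1]
finger_gap: 0.0262
```

```bash
python3 -c "
from h import *
st()"
```

```text
t 23.02 pos [0.4763 0.1475 0.0496] r 0.2605 ang 173.28 psi 173.14 gap 0.0262 F [-2.11 -1.87  1.05] M [-0.13  0.05 -0.16]
```

>>> arm_command(series=[{"dx": 0,"dy": 0.005,"dz": 0,"yaw": 0.017,"grip": 0},{"dx": 0,"dy": 0,"dz": 0,"yaw": 0,"grip": 0}])

```text
t: 23.28
position: [0.4766, 0.1499, 0.0494]
orientation: [-0.001, 0.068, 0.998, -0.002]
wrist_force: [-3.1, -17.1, 2.5]
finger_gap: 0.027
```

```bash
python3 -c "
from h import *
st()"
```

```text
t 23.27 pos [0.4766 0.1499 0.0494] r 0.2605 ang 172.75 psi 172.21 gap 0.027 F [ -3.06 -17.12   2.53] M [-2.34  0.26 -0.06]
```

>>> arm_command(series=[{"dx": -0.0005,"dy": -0.0156,"dz": 0,"yaw": -0.06,"grip": 0},{"dx": -0.0005,"dy": -0.0156,"dz": 0,"yaw": -0.06,"grip": 0},{"dx": -0.0005,"dy": -0.0156,"dz": 0,"yaw": -0.06,"grip": 0},{"dx": -0.0005,"dy": -0.0156,"dz": 0,"yaw": -0.06,"grip": 0},{"dx": -0.0005,"dy": -0.0156,"dz": 0,"yaw": -0.06,"grip": 0},{"dx": -0.0005,"dy": -0.0156,"dz": 0,"yaw": -0.06,"grip": 0},{"dx": -0.0005,"dy": -0.0156,"dz": 0,"yaw": -0.06,"grip": 0},{"dx": -0.0005,"dy": -0.0156,"dz": 0,"yaw": -0.06,"grip": 0},{"dx": 0,"dy": -0.0078,"dz": 0,"yaw": -0.03,"grip": 0},{"dx": 0,"dy": -0.0078,"dz": 0,"yaw": -0.03,"grip": 0},{"dx": 0,"dy": -0.0052,"dz": 0,"yaw": -0.02,"grip": 0},{"dx": 0,"dy": 0,"dz": 0,"yaw": 0,"grip": 0}])

```text
t: 24.78
position: [0.4977, 0.01, 0.0496]
orientation: [0.0, -0.21, 0.978, 0.0]
wrist_force: [0.6, 1.5, -0.9]
finger_gap: 0.0256
```

>>> arm_command(series=[{"dx": 0,"dy": -0.004,"dz": 0,"yaw": -0.014,"grip": 0},{"dx": 0,"dy": 0,"dz": 0,"yaw": 0,"grip": 0},{"dx": 0,"dy": 0,"dz": 0,"yaw": 0,"grip": 0}])

```text
t: 25.15
position: [0.4983, 0.0081, 0.0494]
orientation: [-0.001, -0.217, 0.976, 0.001]
wrist_force: [-2.0, 8.2, 2.3]
finger_gap: 0.0261
```

```bash
python3 -c "
from h import *
st()
a=viewer.read_camera('scene')[:,:,::-1]
cv2.imwrite('pics/m_s.png',a)
cv2.imwrite('pics/m.png',cv2.resize(a[215:300,270:350],None,fx=7,fy=7,interpolation=2))
"
```

```text
t 25.15 pos [0.4983 0.0081 0.0494] r 0.2606 ang 204.71 psi 205.05 gap 0.0261 F [-2.    8.24  2.25] M [ 1.28  0.2  -0.01]
```

View pics/m.png

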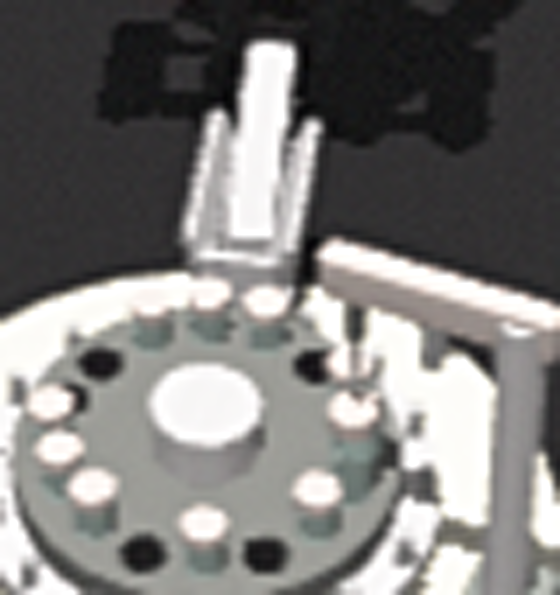

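The tall vial's cap at crop (353,410) is now directly below the needle, 98° as computed. I'll relieve the push and release.

>>> arm_command(series=[{"dx": 0,"dy": 0.002,"dz": 0,"yaw": 0.01,"grip": 0},{"dx": 0,"dy": 0,"dz": 0,"yaw": 0,"grip": 0.4},{"dx": 0,"dy": 0,"dz": 0,"yaw": 0,"grip": 0.5},{"dx": 0,"dy": 0,"dz": 0,"yaw": 0,"grip": 0.6},{"dx": 0,"dy": 0,"dz": 0,"yaw": 0,"grip": 0.7},{"dx": 0,"dy": 0,"dz": 0,"yaw": 0,"grip": 0.7}])

```text
t: 25.95
position: [0.4985, 0.0082, 0.0497]
orientation: [0.0, -0.212, 0.977, -0.0]
wrist_force: [0.6, 0.5, 0.0]
finger_gap: 0.0617
```

>>> arm_command(series=[{"dx": 0,"dy": 0,"dz": -0.02,"yaw": 0,"grip": 0.7},{"dx": 0,"dy": 0,"dz": -0.04,"yaw": 0,"grip": 0.7},{"dx": 0,"dy": 0,"dz": -0.05,"yaw": 0,"grip": 0.7},{"dx": 0.04,"dy": 0,"dz": -0.04,"yaw": 0,"grip": 0.7},{"dx": 0.05,"dy": 0,"dz": -0.02,"yaw": 0,"grip": 0.7},{"dx": 0.05,"dy": 0,"dz": 0,"yaw": 0,"grip": 0.7},{"dx": 0,"dy": 0,"dz": 0,"yaw": 0,"grip": 0.7}])

```text
t: 26.82
position: [0.3692, -0.0504, 0.2199]
orientation: [0.0, -0.211, 0.978, -0.001]
wrist_force: [0.5, -0.1, 0.3]
finger_gap: 0.0618
```

```bash
python3 -c "
from h import *
st()
a=viewer.read_camera('scene')[:,:,::-1]; b=viewer.read_camera('top')[:,:,::-1]
cv2.imwrite('pics/n_s.png',a);cv2.imwrite('pics/n_t.png',b)
o=np.hstack([cv2.resize(a[190:310,250:370],(480,480),interpolation=2),cv2.resize(b[130:250,190:270],(320,480),interpolation=2)])
cv2.imwrite('pics/n.png',o)
"
```

```text
t 26.82 pos [ 0.3692 -0.0504  0.2199] r 0.4022 ang 204.59 psi 204.31 gap 0.0618 F [ 0.49 -0.08  0.28] M [ 0.15 -0.13 -0.02]
```

View pics/n.png

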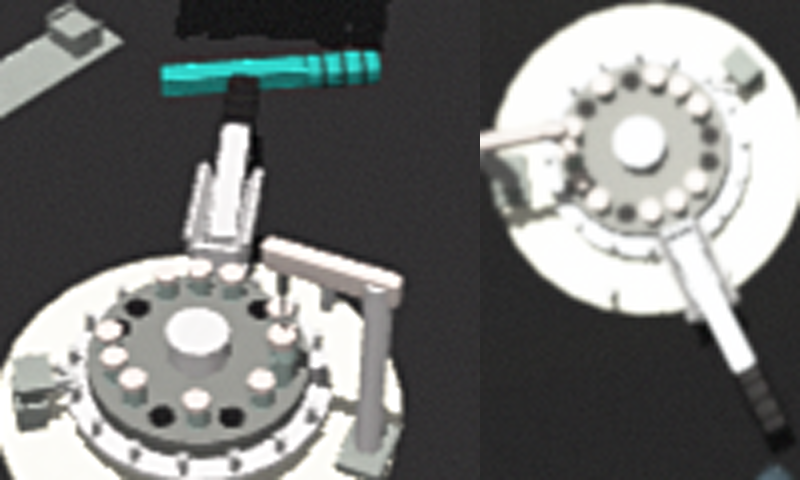

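```bash
python3 -c "
from h import *
ax=np.array([.735,.117])
def P(n,px,z):
    X=onz(n,px,z);d=X[:2]-ax;print(n,X.round(4),np.linalg.norm(d).round(4),(np.degrees(np.arctan2(d[1],d[0]))%360).round(2))
T=lambda x,y:(190+(x-480+.5)/4-.5,130+(y+.5)/4-.5)
S=lambda x,y:(250+(x+.5)/4-.5,190+(y+.5)/4-.5)
P('top',T(742,370),.084);P('scene',S(235,125),.082);P('top',T(782,442),.085)
P('scene',S(282,335),.11)
"
```

```text
top [0.5236 0.0264 0.084 ] 0.23 203.21
scene [0.5293 0.0219 0.082 ] 0.2266 204.83
top [ 0.4581 -0.0086  0.085 ] 0.3041 204.41
scene [0.7267 0.1808 0.11  ] 0.0644 97.36
```

```bash
python3 -c "
from station import ctrl
print(ctrl.close_job())"
```

```text
the job is handed in; nothing more can be done
None
```

The job is handed in after about 27 s of robot time. In the last pictures the tall vial stands under the needle. No verdict was reported.

I lifted the handle off its stand by the bare bar and laid it in the rocker's channel with the black grip outwards, then let go. I took it again by the grip and went to the back stop. Three strokes to the forward stop followed. I felt a stop at each end, at about 8–17 N. I then released the handle and moved the arm clear.

**Vial:** the strokes took it from 53° to 76° to about 98°. The needle matches about 98°. In the final picture the vial measures 97.4°, which is about 1 mm away.

**Handle:** both cameras show it lying down between the channel walls at about 204°. That is roughly at the forward stop, well within the allowed direction. The scene camera puts it about 1.5 mm out along the channel. The top camera disagrees: 5 mm at the edge of the grip, and 14 mm from its coarse reading of the grip's far end. All of these are inside the 25 mm limit.

**Robot and bystanders:** no force was felt after release, and the fingers were clear of everything. I did not steer near the bottle, binder, carton or look-alikes, but I did not measure their positions again at the end.

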